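# Load the slide-out instrument chassis and sort out the rejected modules

## Task

Pull the instrument chassis out by its bar handle until its slides lock. Then sort all the modules, those already inside it included: every module with a round tag lies flat in a nest of the chassis and every module with a long bar tag flat in a nest of the reject tray, one module to a nest. Last, press the release pad down, slide the loaded chassis fully home, and leave the beaker and the capped bottle alone.

Things in the scene. Friction and masses are not known exactly. Their poses are not given: they have to be found in the camera images.
- housing: Low grey rack housing on the worktop, fixed, 270 wide (y) x 185 deep (x) x 82 mm high, open at the front. Origin on the worktop under the middle of its front face; x points to its back, y to its left as seen by the robot. The chassis slides out of it along its -x.
- chassis (a joint): Travel of the chassis out of the housing in m: 0 is fully home, 0.150 the outer end stop. Slide friction is about 3 N. Between about 0.11 and 0.144 the latch is pushed aside (a few N more, the release pad dips by itself); beyond 0.144 it snaps in and the pad comes up again: the chassis is then locked and cannot go below about 0.143 until the release pad is pressed.
- handle (a point): Middle of the bar handle on the front of the chassis: a round steel bar 12 mm thick and 110 mm long along the housing's y, 50 mm clear of the front panel to its middle, 50 mm above the worktop. It moves with the chassis; its axes are those of the housing. The front panel is 266 mm wide and reaches from 12 to 68 mm above the worktop.
- release_pad (a point): Centre of the top of the release pad: a grey pad 32 (x) x 40 (y) mm that stands on a ledge in front of the chassis's front panel, right of the handle, top 46 mm above the worktop. Its centre is 19 mm in front of the panel face, which rises 22 mm above the unpressed pad. Moves with the chassis; axes of the housing.
- release (a joint): How far the release pad is pressed down, m: 0 up, 0.010 fully down; a spring pushes it up (2 N at the start, 6 N fully down). Pressed more than 0.007 the latch is free: hold the pad down while the chassis goes in (for instance the fingers standing on the pad push on against the front panel); once the chassis is below 0.11 the pad may be let go.
- nest0 (a point): Nest in the chassis (right one as seen by the robot): centre of its floor, 22 mm above the worktop, 60 mm behind the rear face of the front panel; axes of the housing, x along the nest. A module has 6 mm of play each way. Low corner blocks 14 mm high stand round it, with gaps 64 mm long at the middle of both long sides for the fingers. Nests are 74 mm apart. It is reachable only while the chassis is out.
- nest1 (a point): Nest in the chassis (middle one as seen by the robot): centre of its floor, 22 mm above the worktop, 60 mm behind the rear face of the front panel; axes of the housing, x along the nest. A module has 6 mm of play each way. Low corner blocks 14 mm high stand round it, with gaps 64 mm long at the middle of both long sides for the fingers. Nests are 74 mm apart. It is reachable only while the chassis is out.
- nest2 (a point): Nest in the chassis (left one as seen by the robot): centre of its floor, 22 mm above the worktop, 60 mm behind the rear face of the front panel; axes of the housing, x along the nest. A module has 6 mm of play each way. Low corner blocks 14 mm high stand round it, with gaps 64 mm long at the middle of both long sides for the fingers. Nests are 74 mm apart. It is reachable only while the chassis is out.
- reject_tray: Fixed flat aluminium tray with three nests, 130 (x) x 240 (y) x 23 mm high; origin in the middle of its underside.
- reject0 (a point): Nest of the reject tray (right one): centre of its floor, 6 mm above the worktop; x runs along the nest. Same nest as in the chassis (6 mm of play, 14 mm corner blocks with finger gaps), 72 mm from the next.
- reject1 (a point): Nest of the reject tray (middle one): centre of its floor, 6 mm above the worktop; x runs along the nest. Same nest as in the chassis (6 mm of play, 14 mm corner blocks with finger gaps), 72 mm from the next.
- reject2 (a point): Nest of the reject tray (left one): centre of its floor, 6 mm above the worktop; x runs along the nest. Same nest as in the chassis (6 mm of play, 14 mm corner blocks with finger gaps), 72 mm from the next.
- pass_a: Loose plug-in module, a plain grey closed case 100 (its x) x 40 (its y) x 34 mm high with two darker bands, 0.15 to 0.31 kg; origin at the centre of its underside, z up. May be absent. Tag on top: a round white disc, 30 mm across and 2 mm thick (passed). Starts on the worktop.
- pass_b: Loose plug-in module, a plain grey closed case 100 (its x) x 40 (its y) x 34 mm high with two darker bands, 0.15 to 0.31 kg; origin at the centre of its underside, z up. May be absent. Tag on top: a round white disc, 30 mm across and 2 mm thick (passed). Starts on the worktop.
- pass_c: Loose plug-in module, a plain grey closed case 100 (its x) x 40 (its y) x 34 mm high with two darker bands, 0.15 to 0.31 kg; origin at the centre of its underside, z up. May be absent. Tag on top: a round white disc, 30 mm across and 2 mm thick (passed). Starts in the right or left nest of the closed chassis.
- rej_a: Loose plug-in module, a plain grey closed case 100 (its x) x 40 (its y) x 34 mm high with two darker bands, 0.15 to 0.31 kg; origin at the centre of its underside, z up. May be absent. Tag on top: a long white bar, 64 x 10 mm along the case and 2 mm thick (rejected). Starts on the worktop.
- rej_b: Loose plug-in module, a plain grey closed case 100 (its x) x 40 (its y) x 34 mm high with two darker bands, 0.15 to 0.31 kg; origin at the centre of its underside, z up. May be absent. Tag on top: a long white bar, 64 x 10 mm along the case and 2 mm thick (rejected). Starts on the worktop.
- rej_c: Loose plug-in module, a plain grey closed case 100 (its x) x 40 (its y) x 34 mm high with two darker bands, 0.15 to 0.31 kg; origin at the centre of its underside, z up. May be absent. Tag on top: a long white bar, 64 x 10 mm along the case and 2 mm thick (rejected). Starts in the right or left nest of the closed chassis.
- beaker: Bystander, loose; leave it alone. Small clear beaker 55 x 60 x 70 mm, origin at its underside.
- bottle_100a: Bystander, loose; leave it alone. Small clear bottle with a screw cap, 56 mm across, 105 mm high, origin at its underside.
Things that resemble listed ones, but are neither listed nor needed, are in the scene too. Leave any blue look-alike of the pass_b alone.

How it is judged (in metres and radians):
On the way, in this order (a step that is already met when the one before it is completed fails the run):
1. the chassis is pulled out and locked (value of joint chassis above 0.141 m and value of joint release below 0.003 m), for 0.2 s.
2. with the chassis still out, every module lies in a nest: round tags in the chassis, bar tags in the reject tray (value of joint chassis above 0.141 m and ((x of pass_a in the frame of nest0 between -0.014 and 0.014 m and y of pass_a in the frame of nest0 between -0.014 and 0.014 m and z of pass_a in the frame of nest0 below 0.005 m and angle between pass_a's own z axis and vertical below 0.1 rad) or (x of pass_a in the frame of nest1 between -0.014 and 0.014 m and y of pass_a in the frame of nest1 between -0.014 and 0.014 m and z of pass_a in the frame of nest1 below 0.005 m and angle between pass_a's own z axis and vertical below 0.1 rad) or (x of pass_a in the frame of nest2 between -0.014 and 0.014 m and y of pass_a in the frame of nest2 between -0.014 and 0.014 m and z of pass_a in the frame of nest2 below 0.005 m and angle between pass_a's own z axis and vertical below 0.1 rad)) and ((x of pass_b in the frame of nest0 between -0.014 and 0.014 m and y of pass_b in the frame of nest0 between -0.014 and 0.014 m and z of pass_b in the frame of nest0 below 0.005 m and angle between pass_b's own z axis and vertical below 0.1 rad) or (x of pass_b in the frame of nest1 between -0.014 and 0.014 m and y of pass_b in the frame of nest1 between -0.014 and 0.014 m and z of pass_b in the frame of nest1 below 0.005 m and angle between pass_b's own z axis and vertical below 0.1 rad) or (x of pass_b in the frame of nest2 between -0.014 and 0.014 m and y of pass_b in the frame of nest2 between -0.014 and 0.014 m and z of pass_b in the frame of nest2 below 0.005 m and angle between pass_b's own z axis and vertical below 0.1 rad)) and ((x of pass_c in the frame of nest0 between -0.014 and 0.014 m and y of pass_c in the frame of nest0 between -0.014 and 0.014 m and z of pass_c in the frame of nest0 below 0.005 m and angle between pass_c's own z axis and vertical below 0.1 rad) or (x of pass_c in the frame of nest1 between -0.014 and 0.014 m and y of pass_c in the frame of nest1 between -0.014 and 0.014 m and z of pass_c in the frame of nest1 below 0.005 m and angle between pass_c's own z axis and vertical below 0.1 rad) or (x of pass_c in the frame of nest2 between -0.014 and 0.014 m and y of pass_c in the frame of nest2 between -0.014 and 0.014 m and z of pass_c in the frame of nest2 below 0.005 m and angle between pass_c's own z axis and vertical below 0.1 rad)) and ((x of rej_a in the frame of reject0 between -0.014 and 0.014 m and y of rej_a in the frame of reject0 between -0.014 and 0.014 m and z of rej_a in the frame of reject0 below 0.005 m and angle between rej_a's own z axis and vertical below 0.1 rad) or (x of rej_a in the frame of reject1 between -0.014 and 0.014 m and y of rej_a in the frame of reject1 between -0.014 and 0.014 m and z of rej_a in the frame of reject1 below 0.005 m and angle between rej_a's own z axis and vertical below 0.1 rad) or (x of rej_a in the frame of reject2 between -0.014 and 0.014 m and y of rej_a in the frame of reject2 between -0.014 and 0.014 m and z of rej_a in the frame of reject2 below 0.005 m and angle between rej_a's own z axis and vertical below 0.1 rad)) and ((x of rej_b in the frame of reject0 between -0.014 and 0.014 m and y of rej_b in the frame of reject0 between -0.014 and 0.014 m and z of rej_b in the frame of reject0 below 0.005 m and angle between rej_b's own z axis and vertical below 0.1 rad) or (x of rej_b in the frame of reject1 between -0.014 and 0.014 m and y of rej_b in the frame of reject1 between -0.014 and 0.014 m and z of rej_b in the frame of reject1 below 0.005 m and angle between rej_b's own z axis and vertical below 0.1 rad) or (x of rej_b in the frame of reject2 between -0.014 and 0.014 m and y of rej_b in the frame of reject2 between -0.014 and 0.014 m and z of rej_b in the frame of reject2 below 0.005 m and angle between rej_b's own z axis and vertical below 0.1 rad)) and ((x of rej_c in the frame of reject0 between -0.014 and 0.014 m and y of rej_c in the frame of reject0 between -0.014 and 0.014 m and z of rej_c in the frame of reject0 below 0.005 m and angle between rej_c's own z axis and vertical below 0.1 rad) or (x of rej_c in the frame of reject1 between -0.014 and 0.014 m and y of rej_c in the frame of reject1 between -0.014 and 0.014 m and z of rej_c in the frame of reject1 below 0.005 m and angle between rej_c's own z axis and vertical below 0.1 rad) or (x of rej_c in the frame of reject2 between -0.014 and 0.014 m and y of rej_c in the frame of reject2 between -0.014 and 0.014 m and z of rej_c in the frame of reject2 below 0.005 m and angle between rej_c's own z axis and vertical below 0.1 rad))), for 0.2 s.
3. the release pad is pressed while the chassis is out (value of joint release above 0.006 m and value of joint chassis above 0.135 m), for 0.05 s.
4. the chassis is fully home (value of joint chassis below 0.006 m), for 0.2 s.
At the end, for the whole second after the job is handed in: The chassis is within 6 mm of fully home and the release pad is up; every round-tag module lies flat in a chassis nest and every bar-tag module in a reject-tray nest (within 14 mm of the nest's centre each way, underside less than 5 mm above its floor, tilted less than 0.1 rad), all at rest (value of joint chassis below 0.006 m and value of joint release below 0.003 m and ((x of pass_a in the frame of nest0 between -0.014 and 0.014 m and y of pass_a in the frame of nest0 between -0.014 and 0.014 m and z of pass_a in the frame of nest0 below 0.005 m and angle between pass_a's own z axis and vertical below 0.1 rad) or (x of pass_a in the frame of nest1 between -0.014 and 0.014 m and y of pass_a in the frame of nest1 between -0.014 and 0.014 m and z of pass_a in the frame of nest1 below 0.005 m and angle between pass_a's own z axis and vertical below 0.1 rad) or (x of pass_a in the frame of nest2 between -0.014 and 0.014 m and y of pass_a in the frame of nest2 between -0.014 and 0.014 m and z of pass_a in the frame of nest2 below 0.005 m and angle between pass_a's own z axis and vertical below 0.1 rad)) and ((x of pass_b in the frame of nest0 between -0.014 and 0.014 m and y of pass_b in the frame of nest0 between -0.014 and 0.014 m and z of pass_b in the frame of nest0 below 0.005 m and angle between pass_b's own z axis and vertical below 0.1 rad) or (x of pass_b in the frame of nest1 between -0.014 and 0.014 m and y of pass_b in the frame of nest1 between -0.014 and 0.014 m and z of pass_b in the frame of nest1 below 0.005 m and angle between pass_b's own z axis and vertical below 0.1 rad) or (x of pass_b in the frame of nest2 between -0.014 and 0.014 m and y of pass_b in the frame of nest2 between -0.014 and 0.014 m and z of pass_b in the frame of nest2 below 0.005 m and angle between pass_b's own z axis and vertical below 0.1 rad)) and ((x of pass_c in the frame of nest0 between -0.014 and 0.014 m and y of pass_c in the frame of nest0 between -0.014 and 0.014 m and z of pass_c in the frame of nest0 below 0.005 m and angle between pass_c's own z axis and vertical below 0.1 rad) or (x of pass_c in the frame of nest1 between -0.014 and 0.014 m and y of pass_c in the frame of nest1 between -0.014 and 0.014 m and z of pass_c in the frame of nest1 below 0.005 m and angle between pass_c's own z axis and vertical below 0.1 rad) or (x of pass_c in the frame of nest2 between -0.014 and 0.014 m and y of pass_c in the frame of nest2 between -0.014 and 0.014 m and z of pass_c in the frame of nest2 below 0.005 m and angle between pass_c's own z axis and vertical below 0.1 rad)) and ((x of rej_a in the frame of reject0 between -0.014 and 0.014 m and y of rej_a in the frame of reject0 between -0.014 and 0.014 m and z of rej_a in the frame of reject0 below 0.005 m and angle between rej_a's own z axis and vertical below 0.1 rad) or (x of rej_a in the frame of reject1 between -0.014 and 0.014 m and y of rej_a in the frame of reject1 between -0.014 and 0.014 m and z of rej_a in the frame of reject1 below 0.005 m and angle between rej_a's own z axis and vertical below 0.1 rad) or (x of rej_a in the frame of reject2 between -0.014 and 0.014 m and y of rej_a in the frame of reject2 between -0.014 and 0.014 m and z of rej_a in the frame of reject2 below 0.005 m and angle between rej_a's own z axis and vertical below 0.1 rad)) and ((x of rej_b in the frame of reject0 between -0.014 and 0.014 m and y of rej_b in the frame of reject0 between -0.014 and 0.014 m and z of rej_b in the frame of reject0 below 0.005 m and angle between rej_b's own z axis and vertical below 0.1 rad) or (x of rej_b in the frame of reject1 between -0.014 and 0.014 m and y of rej_b in the frame of reject1 between -0.014 and 0.014 m and z of rej_b in the frame of reject1 below 0.005 m and angle between rej_b's own z axis and vertical below 0.1 rad) or (x of rej_b in the frame of reject2 between -0.014 and 0.014 m and y of rej_b in the frame of reject2 between -0.014 and 0.014 m and z of rej_b in the frame of reject2 below 0.005 m and angle between rej_b's own z axis and vertical below 0.1 rad)) and ((x of rej_c in the frame of reject0 between -0.014 and 0.014 m and y of rej_c in the frame of reject0 between -0.014 and 0.014 m and z of rej_c in the frame of reject0 below 0.005 m and angle between rej_c's own z axis and vertical below 0.1 rad) or (x of rej_c in the frame of reject1 between -0.014 and 0.014 m and y of rej_c in the frame of reject1 between -0.014 and 0.014 m and z of rej_c in the frame of reject1 below 0.005 m and angle between rej_c's own z axis and vertical below 0.1 rad) or (x of rej_c in the frame of reject2 between -0.014 and 0.014 m and y of rej_c in the frame of reject2 between -0.014 and 0.014 m and z of rej_c in the frame of reject2 below 0.005 m and angle between rej_c's own z axis and vertical below 0.1 rad)) and linear speed of each of pass_a, pass_b, pass_c, rej_a, rej_b, rej_c below 0.02 m/s); the robot touches nothing.
It fails at once if the beaker is moved more than 3 cm or tipped (distance of beaker from where it was at the start of the episode above 0.03 m or angle between beaker's own z axis and vertical above 0.4 rad).
It fails at once if the capped bottle is moved more than 3 cm or tipped (distance of bottle_100a from where it was at the start of the episode above 0.03 m or angle between bottle_100a's own z axis and vertical above 0.4 rad).
Of pass_a, pass_b, pass_c, rej_a, rej_b, rej_c only 4 to 6 are there at a start; the rules pass over those that are not, and their reading is None.
At some moment in a run one of pass_a, pass_b, rej_a, rej_b may be knocked a few centimetres aside while the robot is not near it.
Once in a run the grip may slacken for a moment while it holds something.
It also fails if it takes over 210 s, if anything falls off the work surface, if the arm or the gripper's body presses on something with over 40 N, if the wrist force passes 120 N, or if a joint passes its speed limit or range.

## Robot

A 7-joint arm with a two-finger parallel gripper is mounted at the origin on a cart in front of the work surface, level with it; the furniture and walls round the work are solid. World frame = base frame: x ahead of the robot, y to its left, z up, the work surface at z = 0. Lengths are in mm, angles in rad, forces in N, time in s.
With the tool pointing down it reaches from about 400 to 875 mm from the base axis. Payload 4.4 kg.
Tool frame: the origin (TCP) lies between the finger pads; the fingertips stand 25 mm ahead of it and the grasp point (between the pads) lies 6 mm ahead of it; z points along the fingers, y is the line along which they close (so a half turn about z gives the same grasp; the last joint's range is limited). The gripper opens to 85 mm and grips with 20 to 120 N. Pads are 22 mm wide; open, the fingers measure 114 mm over their backs; the gripper's body (76 mm by 85 mm) begins 54 mm behind the grasp point. The pads swing forward as they close: fully open they stand 13 mm farther back than shut.
Start: joints at [-1.263, 0.628, 0.038, 1.517, -0.027, 0.996, -0.02], TCP at [237.329, 605.138, 256.313] pointing down, gripper open.
Joint ranges: [-3.06, 3.06], [-0.37, 2.12], [-1.25, 1.32], [0.18, 2.47], [-1.1, 4.24], [0.23, 1.98], [-2.94, 2.94]. Speed limits (rad/s): [2.57, 2.57, 3.14, 3.14, 3.14, 3.14, 3.14].

## Interface

Orientations are given as a unit quaternion [x, y, z, w].
In Python, from workcell import manip gives the robot as it stands. The module is installed in compiled form; this text tells all that it offers.
- The arm moves only by the tool carry_out, never from a script. Its arguments are lists of equal length, an entry for each row: "translation": the shift along the tool's x, y, z in m, a list of three; "angular": the turn, a rotation vector about the tool's x, y, z in units of 5 degrees (1.0 is 5 degrees), a list of three; "jaw": the closure in counts, from 0 (fully open) to 255 (shut). In form: {"translation": [[x, y, z], ...], "angular": [[ax, ay, az], ...], "jaw": [jaw, ...]}. A call has 1 to 12 rows; each row shifts and turns the commanded pose from where the row before left it, along the tool's axes as they then stand; what a row does not reach is not made up. A row lasts 1/8 s, in which the tool goes at most 62.5 mm and 10.7 degrees, less where a joint would pass 70% of its speed; a pose out of reach is approached as far as the arm can. A call is refused whole if a number of a shift passes 0.0625 or a number of a turn 1, either way. A call with a gripper value outside its range is refused whole. The fingers move at their own pace and stop on an object; "force" is the grip in N (left out, the last holds). Time passes only in rows, so rows that do not move let the fingers close. It gives the time, the measured TCP pose, the force, the opening and the grip force at its end, in the units of the state.
- manip.get_obs(): the state, without advancing time (a new reading comes with each control period).
- manip.camera(name): name is "side" or "top" or "wrist"; returns a dict with "pixels" (480x640x3 uint8, red, green, blue), "fx", "fy", "cx", "cy" (pixels), "eye" and "orientation" of the camera in the world; the wrist camera has in their place "hand_eye" (4x4, takes a point from camera to tool coordinates, whose origin is the TCP and whose axes are the flange's). Camera axes: x right, y up, looking along -z (the intrinsics and any distortion apply to the point x, -y, -z); pixel columns grow to the right and rows downward; lengths in mm; the calibration is good to about 2 mm. The wrist camera is an equidistant fisheye: a pixel r from the principal point sees the ray r / f radians off the axis. A picture is of the moment at which its call begins: read the wrist's pose just before it. There is no depth.
- manip.hand_in(): hands the job in; it is judged then, once.
The state is a dict: "clock": time; "qpos": joint angles; "joint_velocities": joint speeds; "tau": joint torques, N m; "eef_pos": TCP position; "orientation": TCP orientation; "ft_force": force on the tool from outside, world axes, zero at the start; "wrist_torque": the same for the moment, N m; "gripper_width": finger opening in mm; "grasp_force": force on a finger pad.
Only numpy, scipy, OpenCV 4.12 (cv2) and the standard library are available. Lean on these libraries where they do the work, as an engineer would, in place of code of your own. Each camera call takes 0.05 s, during which the arm holds its last target. There are 200 camera calls.

## Working session

There is one attempt and no reset: what is moved stays moved. The work goes in short steps, Python scripts to look and compute and a tool call to move; the robot and the scene stay as the last step left them, time stands still between calls to the robot, and variables do not carry over. Pictures are saved under pics/ and viewed, at most 15 in all, crops included, and the job is handed in when it is done.

Besides the shell and the picture viewer there is one more tool, called by a JSON object that holds its "method" and its "body", one argument or row to a line. carry_out: Moves the arm, as the interface text tells. Its arguments: {"type":"object","properties":{"translation":{"type":"array","items":{"type":"array","items":{"type":"number"}}},"angular":{"type":"array","items":{"type":"array","items":{"type":"number"}}},"jaw":{"type":"array","items":{"type":"number"}},"force":{"type":"number"}},"required":["translation","angular","jaw"]}

```bash
mkdir -p pics; cat > h.py <<'E'
import numpy as np, cv2
from scipy.spatial.transform import Rotation as R
from workcell import manip
def snap(n,f=None):
    s=manip.get_obs(); c=manip.camera(n); c['obs']=s
    if f: cv2.imwrite('pics/'+f,cv2.cvtColor(c['pixels'],cv2.COLOR_RGB2BGR))
    return c
def ray(c,uv):
    uv=np.atleast_2d(np.asarray(uv,float)); x=(uv[:,0]-c['cx'])/c['fx']; y=(uv[:,1]-c['cy'])/c['fy']
    if 'hand_eye' in c:
        r=np.hypot(x,y)+1e-9; d=np.c_[np.sin(r)*x/r,-np.sin(r)*y/r,-np.cos(r)]
        T=np.array(c['hand_eye']); Rt=R.from_quat(c['obs']['orientation']); 
        return Rt.apply(T[:3,3])+c['obs']['eef_pos'], Rt.apply(d@T[:3,:3].T)
    d=np.c_[x,-y,-np.ones_like(x)]
    o=np.array(c['orientation']); Rm=R.from_quat(o) if o.size==4 else R.from_matrix(o)
    return np.array(c['eye'],float), Rm.apply(d)
def onz(c,uv,z):
    e,d=ray(c,uv); return e+d*((z-e[2])/d[:,2])[:,None]
def proj(c,P):
    o=np.array(c['orientation']); Rm=R.from_quat(o) if o.size==4 else R.from_matrix(o)
    p=Rm.inv().apply(np.atleast_2d(P)-np.array(c['eye'])); return np.c_[c['cx']-c['fx']*p[:,0]/p[:,2], c['cy']+c['fy']*p[:,1]/p[:,2]]
E
python3 - <<'E'
from h import *
for n in('side','top','wrist'):
    c=snap(n,n+'0.png'); print(n,{k:np.round(v,3).tolist() if not isinstance(v,str) else v for k,v in c.items() if k not in('pixels','obs')})
print(c['obs'])
E
```

```text
side {'fx': 538.206, 'fy': 538.206, 'cx': 320.166, 'cy': 242.264, 'eye': [-274.666, -1161.297, 743.746], 'orientation': [0.513, -0.162, -0.25, 0.805]}
top {'fx': 530.858, 'fy': 530.858, 'cx': 318.92, 'cy': 247.921, 'eye': [228.655, 150.497, 1774.161], 'orientation': [-0.059, 0.086, 0.823, -0.558]}
wrist {'fx': 371.648, 'fy': 371.648, 'cx': 309.239, 'cy': 236.692, 'hand_eye': [[-0.0, 0.958, 0.285, 72.361], [1.0, 0.0, 0.001, -0.622], [0.001, 0.285, -0.958, -117.192], [0.0, 0.0, 0.0, 1.0]]}
{'clock': 0.1, 'qpos': array([-1.26282239,  0.6292747 ,  0.0384277 ,  1.51828507, -0.02699225,
        0.99632888, -0.01999281]), 'joint_velocities': array([-3.52625721e-05, -3.09834204e-03,  1.14211021e-03, -3.86302844e-03,
        4.64196967e-04,  1.18212885e-03,  8.07957145e-04]), 'tau': array([ 3.73491363e-03, -5.64537907e+01,  1.23023942e+00, -1.93975890e+01,
        1.11707955e-02,  5.35837127e-03,  1.07028413e-05]), 'eef_pos': array([237.10369366, 604.63440208, 255.46160372]), 'orientation': array([ 1.85788709e-01,  9.82589316e-01, -8.75270756e-04, -1.57202410e-04]), 'ft_force': array([-1.01684144,  1.18042417, -0.10548948]), 'wrist_torque': array([-0.06299523, -0.03657077, -0.01762416]), 'grasp_force': 0.0, 'gripper_width': 85.29163256011167}
```

View pics/top0.png

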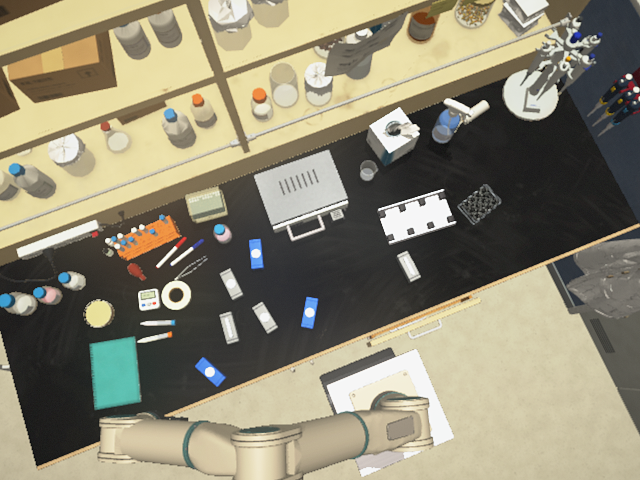

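View pics/side0.png

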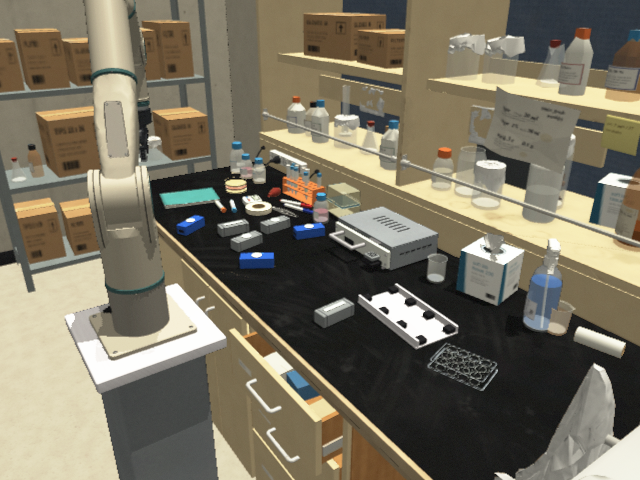

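Four grey modules in the top view: (231,284), (228,327), (264,317) and (408,266). The blue look-alikes at (256,253), (310,312) and (210,371) are to be left. Housing is at (300,190), handle at (306,228), pad at (338,214), tray at (416,216), bottle at (222,233) and beaker at (368,170).

```bash
cat >> h.py <<'E'
def rects(c,z,lo=90,hi=256,amin=80,amax=2000,sat=40,roi=None,show=True):
    p=c['pixels']; h=cv2.cvtColor(p,cv2.COLOR_RGB2HSV); m=((h[...,1]<sat)&(h[...,2]>=lo)&(h[...,2]<hi)).astype(np.uint8)
    if roi: 
        k=np.zeros_like(m); k[roi[1]:roi[3],roi[0]:roi[2]]=1; m*=k
    out=[]
    for q in cv2.findContours(m,cv2.RETR_EXTERNAL,cv2.CHAIN_APPROX_NONE)[0]:
        a=cv2.contourArea(q)
        if not amin<a<amax: continue
        w=onz(c,q[:,0,:],z)[:,:2].astype(np.float32); (x,y),(a1,a2),an=cv2.minAreaRect(w)
        if a1<a2: a1,a2,an=a2,a1,an+90
        an=(an+90)%180-90; u=q[:,0].mean(0)
        out.append((x,y,a1,a2,an))
        if show: print('px',u.round(0),'area',a,'xy',round(x,1),round(y,1),'size',round(a1,1),round(a2,1),'ang',round(an,1))
    return out
E
python3 - <<'E'
from h import *
c=snap('top')
print(onz(c,[(306,228)],50),onz(c,[(338,214)],46),onz(c,[(222,233)],60),onz(c,[(368,170)],60),onz(c,[(210,371),(256,253),(310,312)],34))
rects(c,34,90,roi=(200,150,470,350),amin=100,amax=8000)
im=c['pixels'][150:350,190:450]
cv2.imwrite('pics/a.png',cv2.cvtColor(cv2.resize(im,(780,600),interpolation=cv2.INTER_CUBIC),cv2.COLOR_RGB2BGR))
E
```

```text
[[650.44135941  31.98053851  50.        ]] [[656.771437   -86.38345187  46.        ]] [[735.38376149 298.1837428   60.        ]] [[ 759.42344154 -237.99241581   60.        ]] [[329.53164106 487.74556455  34.        ]
 [636.03351723 217.75164279  34.        ]
 [386.13429138 122.04554442  34.        ]]
px [229. 327.] area 363.5 xy 437.8 385.5 size 101.5 41.7 ang -4.6
px [265. 317.] area 366.5 xy 425.8 266.0 size 101.8 42.2 ang 10.6
px [231. 284.] area 352.0 xy 569.5 330.9 size 101.5 41.0 ang 6.1
px [409. 266.] area 344.0 xy 407.9 -238.8 size 101.0 42.3 ang 4.5
px [222. 236.] area 121.0 xy 731.5 301.7 size 58.5 46.3 ang 83.8
px [417. 215.] area 2476.5 xy 554.8 -332.5 size 245.5 132.8 ang 85.8
px [368. 170.] area 256.5 xy 766.9 -245.5 size 73.4 58.8 ang -22.6
px [304. 196.] area 5465.0 xy 761.3 -3.3 size 280.0 269.4 ang 88.4
```

View pics/a.png

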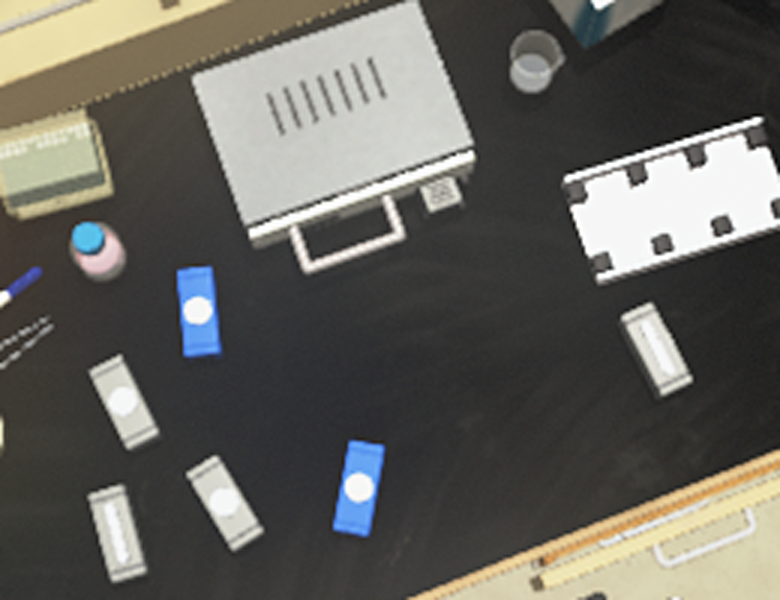

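Confirmed on the crop: round tags at (569,331) and (426,266), bar tags at (438,385) and (408,-239). First I go over the chassis and get a close look.

{"method": "carry_out", "body": {
  "translation": [
    [0,0,-0.01],
    [0,0,-0.01],
    [0,0,-0.01],
    [0,0,-0.01],
    [0,0,0],
    [-0.03,-0.05,0],
    [-0.03,-0.05,0],
    [-0.03,-0.05,0],
    [-0.03,-0.05,0],
    [-0.03,-0.05,0],
    [-0.03,-0.05,0],
    [-0.03,-0.05,0]
  ],
  "angular": [
    [0,0,-0.856],
    [0,0,-0.856],
    [0,0,-0.856],
    [0,0,-0.856],
    [0,0,-0.856],
    [0,0,0],
    [0,0,0],
    [0,0,0],
    [0,0,0],
    [0,0,0],
    [0,0,0],
    [0,0,0]
  ],
  "jaw": [255,255,255,255,255,255,255,255,255,255,255,255],
  "force": 40
}}

```text
clock: 1.7
eef_pos: [448.0, 253.4, 296.4]
orientation: [0.0, 1.0, 0.0, 0.0]
ft_force: [1.2, 0.7, -0.1]
gripper_width: -0.2
grasp_force: 0.0
```

{"method": "carry_out", "body": {
  "translation": [
    [-0.03,-0.05,0],
    [-0.03,-0.05,0],
    [-0.03,-0.05,0],
    [-0.03,-0.05,0],
    [0,-0.025,0],
    [0,0,0],
    [0,0,0]
  ],
  "angular": [
    [0,0,0],
    [0,0,0],
    [0,0,0],
    [0,0,0],
    [0,0,0],
    [0,0,0],
    [0,0,0]
  ],
  "jaw": [255,255,255,255,255,255,255]
}}

```text
clock: 2.58
eef_pos: [566.9, 31.7, 296.2]
orientation: [-0.001, 1.0, 0.001, -0.0]
ft_force: [0.1, -0.5, -0.6]
gripper_width: -0.1
grasp_force: 0.0
```

```bash
cat >> h.py <<'E'
def go(x,y,z,yaw=0,s=None):
    """tool shift (m) and turn (units) to world target; yaw = angle deg of tool y from world +y"""
    s=s or manip.get_obs(); Rt=R.from_quat(s['orientation']); p=np.array(s['eef_pos'])
    tgt=R.from_euler('z',yaw,degrees=True)*R.from_quat([0,1,0,0])
    print('at',p.round(1),'shift',(Rt.inv().apply(np.array([x,y,z])-p)/1000).round(4),'turn',(np.degrees((Rt.inv()*tgt).as_rotvec())/5).round(3))
E
python3 - <<'E'
from h import *
c=snap('wrist','w1.png'); print(c['obs']['qpos'].round(2)); go(600,30,300)
E
```

```text
[-0.12  0.47  0.03  1.7  -0.02  0.97  1.48]
at [566.8  32.1 296.3] shift [-0.0331 -0.0022 -0.0037] turn [ 0.014 -0.003  0.027]
```

View pics/w1.png

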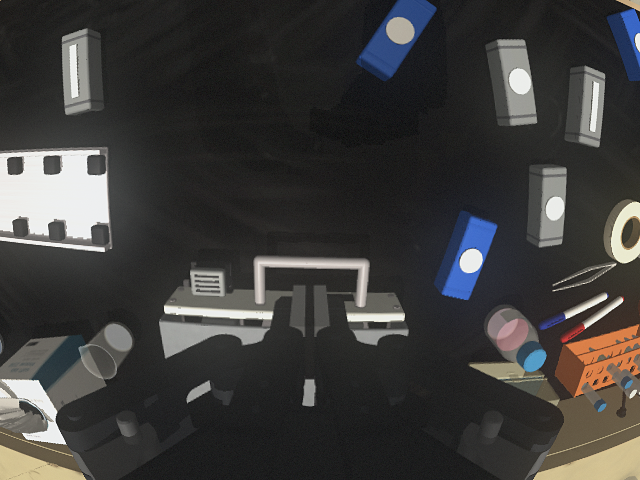

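Wrist view: the bar handle runs from (256,262) to (368,264), the pad sits at (208,281), and the panel top front edge runs from (165,305) to (405,310).

```bash
python3 - <<'E'
from h import *
c=snap('wrist')
print(onz(c,[(256,262),(312,263),(368,264)],50).round(1), onz(c,[(166,304),(165,314),(405,308),(407,320)],68).round(1), onz(c,[(208,281)],46).round(1))
go(672,25,296)
t=snap('top'); print(onz(t,[(190+300/3,150+228*200/600),(190+398/3,150+200/3*1.18)],50).round(1))
E
```

```text
[[630.1 -24.2  50. ]
 [630.9  34.6  50. ]
 [632.2  93.7  50. ]] [[ 674.2 -125.1   68. ]
 [ 686.8 -128.4   68. ]
 [ 676.2  134.1   68. ]
 [ 691.1  138.    68. ]] [[654.7 -79.9  46. ]]
at [566.9  32.1 296.3] shift [-0.1051 -0.0074  0.0003] turn [ 0.012 -0.001  0.03 ]
[[676.7  79.3  50. ]
 [627.6 -19.   50. ]]
```

{"method": "carry_out", "body": {
  "translation": [
    [-0.045,0.0015,0],
    [-0.045,0.0015,0],
    [0,0,0.05],
    [0,0,0.05],
    [0,0,0.05],
    [0,0,0.045],
    [0,0,0.022],
    [0,0,0.022],
    [0,0,0],
    [0,0,0]
  ],
  "angular": [
    [0,0,0.1],
    [0,0,0.1],
    [0,0,0],
    [0,0,0],
    [0,0,0],
    [0,0,0],
    [0,0,0],
    [0,0,0],
    [0,0,0],
    [0,0,0]
  ],
  "jaw": [255,255,255,255,255,255,255,255,255,255]
}}

```text
clock: 3.98
eef_pos: [658.0, 32.9, 58.3]
orientation: [0.009, 1.0, 0.0, 0.001]
ft_force: [-0.1, -0.0, 0.7]
gripper_width: -0.4
grasp_force: 0.0
```

{"method": "carry_out", "body": {
  "translation": [
    [0.01,0,0],
    [0.01,0,0],
    [0.015,0,0],
    [0.015,0,0],
    [0.015,0,0],
    [0.015,0,0],
    [0.015,0,0],
    [0.015,0,0],
    [0.015,0,0],
    [0.015,0,0],
    [0.01,0,0],
    [0,0,0]
  ],
  "angular": [
    [0,0,0],
    [0,0,0],
    [0,0,0],
    [0,0,0],
    [0,0,0],
    [0,0,0],
    [0,0,0],
    [0,0,0],
    [0,0,0],
    [0,0,0],
    [0,0,0],
    [0,0,0]
  ],
  "jaw": [255,255,255,255,255,255,255,255,255,255,255,255]
}}

```text
clock: 5.48
eef_pos: [506.9, 35.7, 58.2]
orientation: [0.009, 1.0, 0.0, 0.001]
ft_force: [1.4, 0.5, 1.0]
gripper_width: -0.2
grasp_force: 0.5
```

{"method": "carry_out", "body": {
  "translation": [
    [0.003,0,0],
    [0.003,0,0],
    [0.002,0,0],
    [0,0,0]
  ],
  "angular": [
    [0,0,0],
    [0,0,0],
    [0,0,0],
    [0,0,0]
  ],
  "jaw": [255,255,255,255]
}}

```text
clock: 5.98
eef_pos: [498.2, 35.2, 57.1]
orientation: [0.009, 1.0, -0.0, -0.001]
ft_force: [1.2, 0.8, 1.7]
gripper_width: 0.1
grasp_force: 0.8
```

```bash
python3 - <<'E'
from h import *
snap('wrist','w2.png')
E
```

```text
(no output)
```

View pics/w2.png

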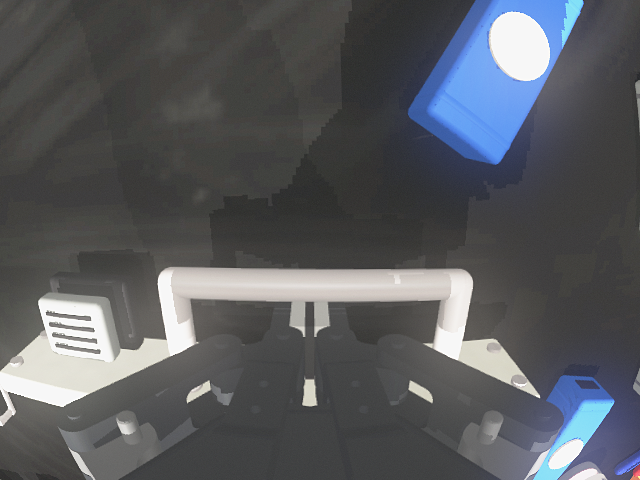

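The handle is still hooked, with the bar at row 283. I'll pull on until the end stop shows as force.

{"method": "carry_out", "body": {
  "translation": [
    [0.003,0,0],
    [0.002,0,0],
    [0,0,0]
  ],
  "angular": [
    [0,0,0],
    [0,0,0],
    [0,0,0]
  ],
  "jaw": [255,255,255]
}}

```text
clock: 6.4
eef_pos: [496.8, 35.2, 57.3]
orientation: [0.009, 1.0, 0.0, 0.003]
ft_force: [7.7, -0.1, -4.3]
gripper_width: -0.2
grasp_force: 3.6
```

```bash
python3 - <<'E'
from h import *
c=snap('wrist'); print(onz(c,[(170,283),(315,283),(460,283)],50).round(1))
E
```

```text
[[478.8 -18.6  50. ]
 [478.9  36.9  50. ]
 [481.   93.1  50. ]]
```

{"method": "carry_out", "body": {
  "translation": [
    [-0.014,0,0],
    [0,0,0],
    [0,0,-0.05],
    [0,0,-0.06],
    [0,0,-0.06],
    [0,0,-0.06],
    [0,-0.03,-0.03],
    [0,0,0],
    [0,0,0]
  ],
  "angular": [
    [0,0,0],
    [0,0,0],
    [0,0,0],
    [0,0,0],
    [0,0,0],
    [0,0,0],
    [0,0,0],
    [0,0,0],
    [0,0,0]
  ],
  "jaw": [255,255,255,255,0,0,0,0,0]
}}

```text
clock: 7.58
eef_pos: [506.3, 5.7, 316.3]
orientation: [0.009, 1.0, 0.0, -0.002]
ft_force: [-0.6, 1.1, -1.0]
gripper_width: 85.3
grasp_force: 0.0
```

```bash
python3 - <<'E'
from h import *
w=snap('wrist','w3.png'); t=snap('top')
rects(w,34+0,90,amin=600,amax=60000); print('top'); rects(t,34,90,roi=(200,150,470,350),amin=100,amax=12000)
E
```

```text
px [120. 442.] area 824.0 xy 932.3 -343.4 size 231.6 37.7 ang -33.3
px [309. 383.] area 8714.5 xy 774.0 -0.1 size 304.7 99.2 ang 88.8
px [626. 262.] area 1344.0 xy 606.2 491.4 size 103.3 77.7 ang 20.7
px [553. 244.] area 1428.5 xy 568.9 328.4 size 98.4 39.6 ang 5.6
px [ 68. 238.] area 11356.0 xy 552.8 -323.0 size 242.7 128.6 ang 85.9
px [289. 258.] area 28068.5 xy 576.7 6.0 size 287.6 204.3 ang -88.6
px [593. 149.] area 1331.5 xy 437.4 383.0 size 98.8 39.6 ang -4.6
px [524. 131.] area 1981.5 xy 425.5 263.5 size 98.9 39.0 ang 10.5
px [102. 123.] area 2062.5 xy 407.8 -238.9 size 98.9 38.9 ang 4.1
top
px [408. 343.] area 363.0 xy 170.3 -132.1 size 104.7 52.1 ang -88.3
px [229. 327.] area 363.5 xy 437.8 385.5 size 101.5 41.7 ang -4.6
px [264. 317.] area 367.5 xy 425.8 266.0 size 101.8 42.2 ang 10.6
px [231. 284.] area 353.0 xy 569.5 330.9 size 101.5 41.0 ang 6.1
px [409. 266.] area 346.0 xy 407.9 -238.7 size 101.0 42.5 ang 4.6
px [224. 236.] area 117.0 xy 728.3 296.2 size 50.0 41.4 ang -81.4
px [333. 209.] area 109.5 xy 681.6 -79.0 size 70.8 25.2 ang -85.7
px [416. 215.] area 2486.0 xy 554.4 -332.4 size 245.5 133.6 ang 85.8
px [367. 170.] area 258.0 xy 766.9 -245.5 size 73.4 58.8 ang -22.6
px [304. 222.] area 6086.0 xy 685.2 -1.1 size 421.6 280.2 ang -1.6
```

View pics/w3.png

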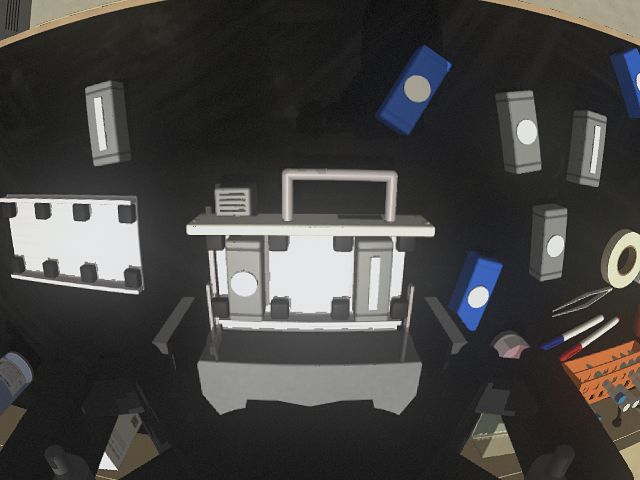

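Round-tag pass_c is in the right nest at (245,283) and bar-tag rej_c in the left nest at (375,283), so all six modules are present. Tray blocks and chassis corner blocks are visible; I'll measure the nests from them.

```bash
cat >> h.py <<'E'
def blocks(c,z,roi,hi=60,amin=60,amax=900):
    x0,y0,x1,y1=roi; g=cv2.cvtColor(c['pixels'],cv2.COLOR_RGB2GRAY)[y0:y1,x0:x1]; m=(g<hi).astype(np.uint8)
    n,l,st,ce=cv2.connectedComponentsWithStats(m)
    for i in range(1,n):
        if amin<st[i,4]<amax: print('px',(ce[i]+[x0,y0]).round(0),st[i,2:],onz(c,[ce[i]+[x0,y0]],z).round(1)[0])
E
python3 - <<'E'
from h import *
w=snap('wrist')
print('chassis');blocks(w,33,(205,234,412,320)); print('tray');blocks(w,17,(12,197,142,292))
print(onz(w,[(188,235),(434,236),(190,222),(433,222)],68).round(1))
print('tags');rects(w,58,200,amin=200,amax=1200,roi=(225,240,270,325)); rects(w,58,200,amin=200,amax=1200,roi=(366,245,386,322))
print(onz(w,[(227,240),(262,240),(227,318),(264,318)],56).round(1),onz(w,[(357,240),(391,240),(357,318),(391,316)],56).round(1))
g=cv2.cvtColor(w['pixels'],cv2.COLOR_RGB2BGR)
a=cv2.resize(g[190:335,180:440],(780,435),interpolation=cv2.INTER_CUBIC); cv2.imwrite('pics/b.png',a)
E
```

```text
chassis
px [206. 267.] [  5  42 115] [ 587. -118.   33.]
px [407. 263.] [ 9 30 82] [585.5 118.7  33. ]
px [404. 294.] [ 8 21 74] [625.7 117.9  33. ]
px [220. 301.] [17 16 75] [ 631.1 -106.    33. ]
tray
px [139. 209.] [  5  30 104] [ 516.9 -203.6   17. ]
px [ 43. 208.] [16 16 88] [ 509.3 -363.5   17. ]
px [132. 211.] [12 19 68] [ 519.6 -214.8   17. ]
px [ 17. 263.] [ 13  26 184] [ 591.5 -444.5   17. ]
px [ 43. 287.] [ 94  14 643] [ 628.5 -397.1   17. ]
[[ 537.5 -123.8   68. ]
 [ 542.9  137.5   68. ]
 [ 523.3 -120.    68. ]
 [ 527.5  135.2   68. ]]
tags
px [243. 284.] area 467.0 xy 598.3 -70.2 size 29.2 29.1 ang -69.5
px [374. 284.] area 393.0 xy 601.3 75.2 size 63.4 9.9 ang -0.5
[[547.2 -84.   56. ]
 [547.8 -45.7  56. ]
 [642.6 -93.3  56. ]
 [642.1 -49.2  56. ]] [[549.5  55.6  56. ]
 [550.2  92.8  56. ]
 [644.   58.3  56. ]
 [643.1  98.6  56. ]]
```

View pics/b.png

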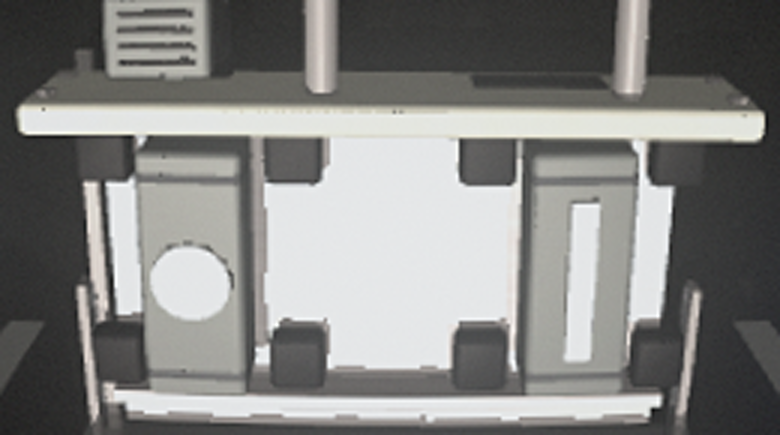

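```bash
python3 - <<'E'
from h import *
w=snap('wrist')
print(onz(w,[(278.3,243.3),(342.7,243.3),(280,307.7),(340,308.3),(215,242.7),(405.7,243.3),(220.7,306.7),(398,307.3)],36).round(1))
print(onz(w,[(42,210),(79,211),(127,211),(51,270),(89,272),(133,275)],20).round(1))
go(601,75,120,-1.0)
E
```

```text
[[ 558.3  -30.3   36. ]
 [ 559.5   42.    36. ]
 [ 639.3  -32.    36. ]
 [ 641.3   40.    36. ]
 [ 556.5 -103.4   36. ]
 [ 560.9  115.    36. ]
 [ 638.3 -104.9   36. ]
 [ 642.7  111.4   36. ]]
[[ 511.4 -363.4   20. ]
 [ 515.9 -295.7   20. ]
 [ 519.  -220.4   20. ]
 [ 599.7 -368.5   20. ]
 [ 601.1 -297.    20. ]
 [ 604.  -225.9   20. ]]
at [506.9   6.  316. ] shift [-0.0936  0.0705  0.1957] turn [ 0.001 -0.034  0.012]
```

{"method": "carry_out", "body": {
  "translation": [
    [-0.047,0.035,0.03],
    [-0.047,0.0355,0.03],
    [0,0,0.06],
    [0,0,0.05],
    [0,0,0],
    [0,0,0]
  ],
  "angular": [
    [0,0,0],
    [0,0,0],
    [0,0,0],
    [0,0,0],
    [0,0,0],
    [0,0,0]
  ],
  "jaw": [95,95,95,95,95,95],
  "force": 60
}}

```text
clock: 8.52
eef_pos: [598.9, 70.7, 151.7]
orientation: [0.009, 1.0, 0.0, 0.001]
ft_force: [0.0, 0.2, 0.4]
gripper_width: 53.5
grasp_force: 0.0
```

```bash
python3 - <<'E'
from h import *
w=snap('wrist','w4.png')
rects(w,58,200,amin=100,amax=5000,roi=(200,100,450,400))
print(w['obs']['gripper_width'])
go(601,75,53,-1.0)
E
```

```text
px [309. 329.] area 1102.5 xy 652.7 68.7 size 82.2 8.6 ang 88.6
px [319. 263.] area 1181.0 xy 606.4 75.2 size 52.1 9.8 ang -0.2
px [361. 255.] area 1619.5 xy 603.8 102.7 size 64.2 14.1 ang -1.5
px [253. 149.] area 1367.0 xy 536.8 39.0 size 62.8 8.4 ang 89.1
53.51965523496604
at [599.4  70.7 152.6] shift [-0.0011  0.0042  0.0996] turn [ 0.008  0.042 -0.004]
```

View pics/w4.png

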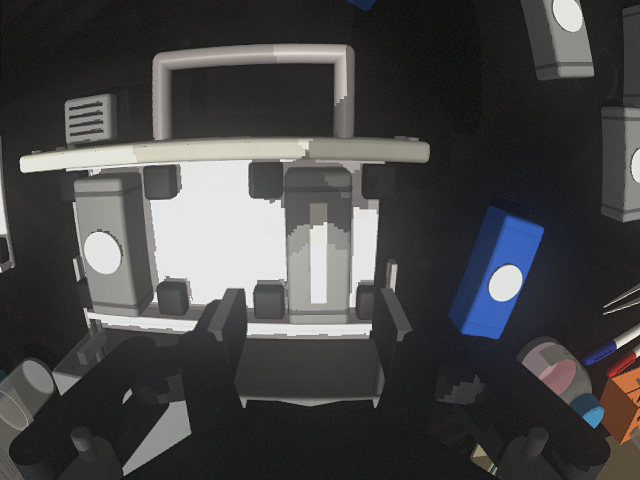

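The tag bar is at (319,205–303) with fingers open on either side of the module. Descend, grip, lift.

{"method": "carry_out", "body": {
  "translation": [
    [-0.001,0.0045,0.04],
    [0,0,0.04],
    [0,0,0.0185],
    [0,0,0],
    [0,0,0],
    [0,0,0],
    [0,0,0],
    [0,0,-0.03],
    [0,0,-0.04],
    [0,0,-0.04],
    [0,0,-0.02],
    [0,0,0]
  ],
  "angular": [
    [0,0,0],
    [0,0,0],
    [0,0,0],
    [0,0,0],
    [0,0,0],
    [0,0,0],
    [0,0,0],
    [0,0,0],
    [0,0,0],
    [0,0,0],
    [0,0,0],
    [0,0,0]
  ],
  "jaw": [95,95,95,95,255,255,255,255,255,255,255,255],
  "force": 60
}}

```text
clock: 10.07
eef_pos: [600.0, 75.0, 183.9]
orientation: [0.009, 1.0, 0.0, 0.002]
ft_force: [0.9, -0.2, -2.4]
gripper_width: 39.2
grasp_force: 61.1
```

```bash
python3 - <<'E'
from h import *
go(552,-405,180,-4.2)
E
```

```text
at [600.   75.  183.9] shift [ 0.0394 -0.4808  0.0034] turn [0.009 0.045 0.634]
```

{"method": "carry_out", "body": {
  "translation": [
    [0.0044,-0.0534,0],
    [0.0044,-0.0534,0],
    [0.0044,-0.0534,0],
    [0.0044,-0.0534,0],
    [0.0044,-0.0534,0],
    [0.0044,-0.0534,0],
    [0.0044,-0.0534,0],
    [0.0044,-0.0534,0],
    [0.0044,-0.0534,0],
    [0,0,0.02],
    [0,0,0],
    [0,0,0]
  ],
  "angular": [
    [0,0,0.0704],
    [0,0,0.0704],
    [0,0,0.0704],
    [0,0,0.0704],
    [0,0,0.0704],
    [0,0,0.0704],
    [0,0,0.0704],
    [0,0,0.0704],
    [0,0,0.0704],
    [0,0,0],
    [0,0,0],
    [0,0,0]
  ],
  "jaw": [255,255,255,255,255,255,255,255,255,255,255,255]
}}

```text
clock: 11.58
eef_pos: [539.5, -402.0, 161.4]
orientation: [0.036, 0.999, 0.001, -0.0]
ft_force: [1.1, 0.1, -2.4]
gripper_width: 39.1
grasp_force: 61.3
```

```bash
python3 - <<'E'
from h import *
w=snap('wrist','w5.png')
go(552,-405,39,-4.2)
E
```

```text
at [ 539.8 -402.2  162. ] shift [-0.0123 -0.002   0.123 ] turn [0.009 0.003 0.025]
```

View pics/w5.png

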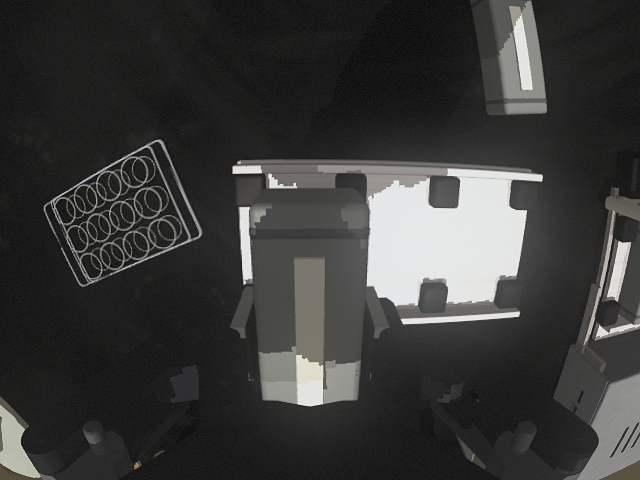

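Bar module is held square over the tray. Visible blocks: front row (251,190), (352,187), (444,192), (526,194); rear (433,294), (509,292). I'll compute the nest centres from these.

```bash
python3 - <<'E'
from h import *
w=snap('wrist')
print(onz(w,[(251,188),(352,184),(444,190),(526,194),(433,296),(509,293)],20).round(1))
print(onz(w,[(233,167),(543,177),(520,313)],23).round(1))
E
```

```text
[[ 505.4 -441.9   20. ]
 [ 507.8 -370.3   20. ]
 [ 515.6 -301.6   20. ]
 [ 521.3 -228.4   20. ]
 [ 601.  -307.7   20. ]
 [ 606.8 -235.9   20. ]]
[[ 489.  -452.6   23. ]
 [ 507.3 -213.9   23. ]
 [ 626.9 -222.5   23. ]]
```

{"method": "carry_out", "body": {
  "translation": [
    [-0.0123,-0.0062,0.03],
    [0,0,0.04],
    [0,0,0.033],
    [0,0,0.014],
    [0,0,0.006],
    [0,0,0],
    [0,0,0],
    [0,0,0],
    [0,0,-0.04],
    [0,0,-0.05],
    [0,0,-0.05],
    [0,0,0]
  ],
  "angular": [
    [0,0,0],
    [0,0,0],
    [0,0,0],
    [0,0,0],
    [0,0,0],
    [0,0,0],
    [0,0,0],
    [0,0,0],
    [0,0,0],
    [0,0,0],
    [0,0,0],
    [0,0,0]
  ],
  "jaw": [255,255,255,255,255,255,95,95,95,95,95,95]
}}

```text
clock: 13.18
eef_pos: [553.6, -412.7, 185.0]
orientation: [0.037, 0.999, -0.003, 0.005]
ft_force: [0.0, -0.6, -1.4]
gripper_width: 54.2
grasp_force: 0.0
```

```bash
python3 - <<'E'
from h import *
w=snap('wrist','w6.png')
rects(w,42,200,amin=100,amax=6000,roi=(200,100,400,400))
t=snap('top'); rects(t,34,90,roi=(200,150,470,350),amin=100,amax=1000)
go(408,-239,180,4.4)
E
```

```text
px [316. 291.] area 484.0 xy 604.1 -412.8 size 90.1 4.3 ang 85.5
px [313. 228.] area 1000.5 xy 553.8 -411.9 size 59.8 9.8 ang -4.1
px [271. 214.] area 1784.0 xy 541.1 -440.9 size 58.9 19.7 ang -4.4
px [369. 227.] area 4617.0 xy 554.0 -367.8 size 79.3 46.2 ang -4.7
px [261. 144.] area 106.5 xy 489.9 -443.3 size 12.7 4.2 ang 84.6
px [264. 317.] area 367.5 xy 425.8 266.0 size 101.8 42.2 ang 10.6
px [228. 313.] area 721.0 xy 486.9 368.1 size 209.6 66.6 ang -11.9
px [408. 266.] area 327.5 xy 408.6 -238.7 size 99.6 41.9 ang 4.3
px [225. 236.] area 117.5 xy 728.3 296.2 size 50.0 41.4 ang -81.4
px [367. 170.] area 256.5 xy 766.9 -245.5 size 73.4 58.8 ang -22.6
at [ 551.  -410.7  180. ] shift [ 0.1552  0.1608 -0.0004] turn [-0.01   0.015 -1.718]
```

View pics/w6.png

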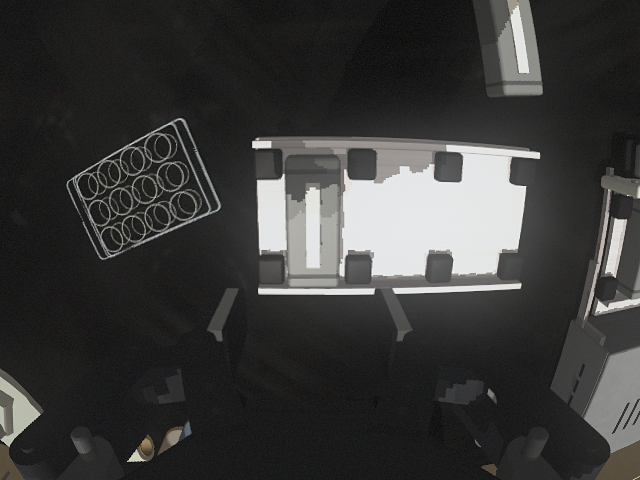

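Placed flat between the blocks at (313,220). In the top view two of the far modules now appear merged, so one got knocked; I'll re-measure those later. Next is the bar module at (408,-239).

{"method": "carry_out", "body": {
  "translation": [
    [0,0,0],
    [0,0,0],
    [0.032,0.0455,0],
    [0.032,0.0455,0],
    [0.0325,0.0455,0],
    [0.0325,0.0455,0],
    [0,0,0.05],
    [0,0,0.05],
    [0,0,0.035],
    [0,0,0.014],
    [0,0,0],
    [0,0,0]
  ],
  "angular": [
    [0,0,-0.86],
    [0,0,-0.86],
    [0,0,0],
    [0,0,0],
    [0,0,0],
    [0,0,0],
    [0,0,0],
    [0,0,0],
    [0,0,0],
    [0,0,0],
    [0,0,0],
    [0,0,0]
  ],
  "jaw": [75,75,75,75,75,75,75,75,75,75,75,75]
}}

```text
clock: 14.78
eef_pos: [406.7, -238.9, 34.3]
orientation: [-0.038, 0.999, 0.001, -0.003]
ft_force: [0.3, 1.3, 0.5]
gripper_width: 60.2
grasp_force: 0.0
```

{"method": "carry_out", "body": {
  "translation": [
    [0,0,0],
    [0,0,0],
    [0,0,0],
    [0,0,0],
    [0,0,-0.03],
    [0,0,-0.04],
    [0,0,-0.04],
    [0,0,0],
    [0,0,0]
  ],
  "angular": [
    [0,0,0],
    [0,0,0],
    [0,0,0],
    [0,0,0],
    [0,0,0],
    [0,0,0],
    [0,0,0],
    [0,0,0],
    [0,0,0]
  ],
  "jaw": [255,255,255,255,255,255,255,255,255]
}}

```text
clock: 15.9
eef_pos: [406.8, -238.9, 143.8]
orientation: [-0.039, 0.999, 0.001, -0.003]
ft_force: [0.1, 0.6, -3.8]
gripper_width: 39.0
grasp_force: 61.8
```

```bash
python3 - <<'E'
from h import *
o=manip.get_obs(); o['orientation']=o['orientation']; go(557.5,-338,140,-4.2)
w=snap('wrist'); rects(w,o['eef_pos'][2]+5,200,amin=100,amax=6000,roi=(240,100,400,420))
E
```

```text
at [ 406.8 -238.9  143.8] shift [-0.1426 -0.1104  0.0027] turn [ 0.015 -0.074  1.725]
px [257. 381.] area 253.0 xy 426.1 -258.9 size 19.5 4.6 ang 4.4
px [307. 376.] area 3961.0 xy 423.2 -238.6 size 34.5 27.5 ang -89.1
px [260. 245.] area 101.0 xy 371.8 -257.8 size 6.8 2.6 ang 2.0
px [269. 214.] area 352.5 xy 362.1 -255.4 size 8.8 5.8 ang -85.9
```

{"method": "carry_out", "body": {
  "translation": [
    [0,0,0],
    [0,0,0],
    [-0.0395,-0.022,0],
    [-0.0395,-0.022,0],
    [-0.0395,-0.022,0],
    [-0.0395,-0.022,0],
    [0,0,0],
    [0,0,0.04],
    [0,0,0.03],
    [0,0,0],
    [0,0,0]
  ],
  "angular": [
    [0,0,0.86],
    [0,0,0.86],
    [0,0,0],
    [0,0,0],
    [0,0,0],
    [0,0,0],
    [0,0,0],
    [0,0,0],
    [0,0,0],
    [0,0,0],
    [0,0,0]
  ],
  "jaw": [255,255,255,255,255,255,255,255,255,255,255]
}}

```text
clock: 17.32
eef_pos: [558.3, -337.9, 73.5]
orientation: [0.036, 0.999, 0.0, -0.003]
ft_force: [-0.9, 1.1, -2.1]
gripper_width: 39.1
grasp_force: 61.6
```

```bash
python3 - <<'E'
from h import *
go(557.5,-338,41,-4.2)
E
```

```text
at [ 558.3 -337.9   73.5] shift [ 0.0006 -0.0001  0.0325] turn [ 0.008 -0.066  0.012]
```

{"method": "carry_out", "body": {
  "translation": [
    [0,0,0.02],
    [0,0,0.0125],
    [0,0,0],
    [0,0,0],
    [0,0,0],
    [0,0,-0.04],
    [0,0,-0.06],
    [0,0,-0.06],
    [0,0,-0.06],
    [0,0,0],
    [0,0,0]
  ],
  "angular": [
    [0,0,0],
    [0,0,0],
    [0,0,0],
    [0,0,0],
    [0,0,0],
    [0,0,0],
    [0,0,0],
    [0,0,0],
    [0,0,0],
    [0,0,0],
    [0,0,0]
  ],
  "jaw": [255,255,255,95,95,95,95,95,95,95,95]
}}

```text
clock: 18.7
eef_pos: [558.9, -338.4, 260.7]
orientation: [0.036, 0.999, 0.0, -0.003]
ft_force: [-0.4, 0.4, -0.8]
gripper_width: 53.4
grasp_force: 0.0
```

```bash
python3 - <<'E'
from h import *
w=snap('wrist'); rects(w,42,200,amin=100,amax=3000)
print(w['obs']['eef_pos'])
t=snap('top'); rects(t,34,90,roi=(200,250,290,350),amin=100,amax=1000)
E
```

```text
px [574. 279.] area 823.0 xy 661.8 -10.5 size 225.6 12.9 ang 88.0
px [310. 263.] area 853.5 xy 611.5 -342.2 size 225.1 4.7 ang 85.8
px [525. 229.] area 643.0 xy 594.8 -112.7 size 59.9 18.9 ang -2.2
px [309. 209.] area 661.5 xy 558.3 -338.9 size 63.5 10.2 ang -4.4
px [231. 208.] area 630.5 xy 552.0 -412.0 size 63.6 10.4 ang -3.7
px [204. 203.] area 742.5 xy 544.4 -437.5 size 55.0 14.7 ang -4.5
px [275. 202.] area 1370.5 xy 549.3 -371.0 size 63.3 24.0 ang -4.8
px [243. 146.] area 475.5 xy 496.4 -397.0 size 98.9 11.8 ang 83.7
[ 558.88018985 -338.39159767  260.65207065]
px [264. 317.] area 367.5 xy 425.8 266.0 size 101.8 42.2 ang 10.6
px [228. 313.] area 722.0 xy 486.9 368.1 size 209.6 66.6 ang -11.9
```

{"method": "carry_out", "body": {
  "translation": [
    [0,0,-0.04],
    [0.008,0.058,0],
    [0.008,0.058,0],
    [0.008,0.058,0],
    [0.008,0.058,0],
    [0.008,0.058,0],
    [0.008,0.058,0],
    [0.008,0.058,0],
    [0.008,0.058,0],
    [0.008,0.058,0],
    [0.008,0.058,0],
    [0.008,0.058,0]
  ],
  "angular": [
    [0,0,-0.84],
    [0,0,0],
    [0,0,0],
    [0,0,0],
    [0,0,0],
    [0,0,0],
    [0,0,0],
    [0,0,0],
    [0,0,0],
    [0,0,0],
    [0,0,0],
    [0,0,0]
  ],
  "jaw": [75,75,75,75,75,75,75,75,75,75,75,75]
}}

```text
clock: 20.3
eef_pos: [470.3, 300.7, 300.3]
orientation: [-0.0, 1.0, -0.0, -0.004]
ft_force: [1.0, 0.8, -0.6]
gripper_width: 60.5
grasp_force: 0.0
```

{"method": "carry_out", "body": {
  "translation": [
    [0,0,0],
    [0,0,0],
    [0,0,0]
  ],
  "angular": [
    [0,0,0],
    [0,0,0],
    [0,0,0]
  ],
  "jaw": [75,75,75]
}}

```text
clock: 20.68
eef_pos: [471.7, 297.4, 301.2]
orientation: [0.001, 1.0, -0.0, -0.003]
ft_force: [0.4, -0.3, 0.2]
gripper_width: 60.0
grasp_force: 0.0
```

```bash
python3 - <<'E'
from h import *
w=snap('wrist','w7.png'); print('cases');rects(w,34,80,amin=1000,amax=9000);print('tags'); rects(w,36,200,amin=300,amax=3000)
go(438,385,180)
E
```

```text
cases
px [153. 438.] area 2025.5 xy 859.9 47.0 size 242.8 61.6 ang -35.5
px [ 28. 387.] area 2510.0 xy 812.1 -244.2 size 387.6 112.2 ang -50.4
px [493. 307.] area 5102.5 xy 600.4 541.9 size 165.9 98.5 ang 89.8
px [363. 255.] area 2882.5 xy 536.0 355.4 size 99.5 40.1 ang 6.9
px [393. 172.] area 2865.0 xy 441.3 384.3 size 88.6 40.3 ang -4.6
px [279. 156.] area 3435.5 xy 425.3 265.5 size 99.4 39.7 ang 10.7
px [589. 185.] area 1013.5 xy 412.5 636.9 size 194.4 98.6 ang -13.3
tags
px [246. 336.] area 305.0 xy 635.8 221.4 size 29.7 23.3 ang -15.6
px [529. 310.] area 1325.0 xy 613.7 588.8 size 60.8 60.3 ang 78.3
px [363. 259.] area 511.0 xy 537.4 356.6 size 29.4 29.1 ang 1.9
px [ 88. 227.] area 323.0 xy 509.2 23.0 size 121.3 52.1 ang 88.6
px [394. 174.] area 390.0 xy 441.9 385.2 size 52.6 10.3 ang -4.6
px [279. 157.] area 625.0 xy 425.8 265.3 size 29.1 28.9 ang -0.9
px [149. 126.] area 484.0 xy 386.1 123.8 size 28.8 28.2 ang -2.4
px [485.  75.] area 442.5 xy 327.6 488.2 size 29.1 27.8 ang -0.6
at [471.8 297.5 301.4] shift [0.0332 0.0874 0.1216] turn [-0.006 -0.069 -0.026]
```

View pics/w7.png

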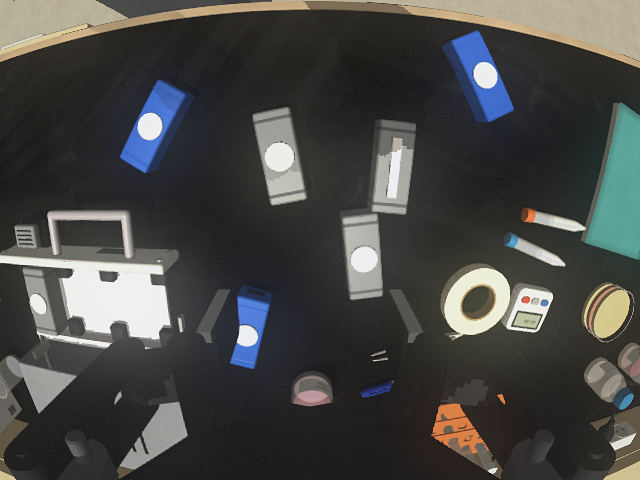

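Bar module at (394,170); the moved round-tag module is now at (363,255), world (536,355); the other round-tag one is at (279,157). Grasp the bar one first.

{"method": "carry_out", "body": {
  "translation": [
    [0,0,0],
    [0.0205,0.0425,0.03],
    [0.0205,0.042,0.03],
    [0,0,0.06],
    [0,0,0.06],
    [0,0,0.05],
    [0,0,0.03],
    [0,0,0.008],
    [0,0,0],
    [0,0,0],
    [0,0,0],
    [0,0,0]
  ],
  "angular": [
    [0,0,0.92],
    [0,0,0],
    [0,0,0],
    [0,0,0],
    [0,0,0],
    [0,0,0],
    [0,0,0],
    [0,0,0],
    [0,0,0],
    [0,0,0],
    [0,0,0],
    [0,0,0]
  ],
  "jaw": [75,75,75,75,75,75,75,75,75,255,255,255]
}}

```text
clock: 22.22
eef_pos: [436.6, 387.9, 36.0]
orientation: [0.04, 0.999, 0.001, -0.002]
ft_force: [-0.4, -1.0, 6.9]
gripper_width: 38.9
grasp_force: 61.8
```

{"method": "carry_out", "body": {
  "translation": [
    [0,0,0],
    [0,0,-0.03],
    [0,0,-0.05],
    [0,0,-0.05],
    [0,0,-0.02],
    [0,0,0],
    [0,0,0]
  ],
  "angular": [
    [0,0,0],
    [0,0,0],
    [0,0,0],
    [0,0,0],
    [0,0,0],
    [0,0,0],
    [0,0,0]
  ],
  "jaw": [255,255,255,255,255,255,255]
}}

```text
clock: 23.1
eef_pos: [435.9, 386.3, 183.3]
orientation: [0.04, 0.999, -0.0, -0.003]
ft_force: [-0.1, 0.1, -1.2]
gripper_width: 39.0
grasp_force: 61.2
```

```bash
python3 - <<'E'
from h import *
go(563.5,-266.5,180,-4.2)
E
```

```text
at [435.9 386.3 183.3] shift [-0.1792 -0.6406  0.0028] turn [-0.012 -0.074 -0.074]
```

{"method": "carry_out", "body": {
  "translation": [
    [-0.015,-0.0534,0],
    [-0.015,-0.0534,0],
    [-0.015,-0.0534,0],
    [-0.015,-0.0534,0],
    [-0.015,-0.0534,0],
    [-0.015,-0.0534,0],
    [-0.015,-0.0534,0],
    [-0.015,-0.0534,0],
    [-0.015,-0.0534,0],
    [-0.015,-0.0534,0],
    [-0.015,-0.0534,0],
    [-0.0142,-0.0532,0]
  ],
  "angular": [
    [0,0,-0.07],
    [0,0,0],
    [0,0,0],
    [0,0,0],
    [0,0,0],
    [0,0,0],
    [0,0,0],
    [0,0,0],
    [0,0,0],
    [0,0,0],
    [0,0,0],
    [0,0,0]
  ],
  "jaw": [255,255,255,255,255,255,255,255,255,255,255,255]
}}

```text
clock: 24.6
eef_pos: [567.0, -266.5, 180.9]
orientation: [0.037, 0.999, 0.001, -0.004]
ft_force: [1.1, 0.6, -2.0]
gripper_width: 38.9
grasp_force: 61.2
```

{"method": "carry_out", "body": {
  "translation": [
    [0,0,0.03],
    [0,0,0.05],
    [0,0,0.03],
    [0,0,0],
    [0,0,0]
  ],
  "angular": [
    [0,0,0],
    [0,0,0],
    [0,0,0],
    [0,0,0],
    [0,0,0]
  ],
  "jaw": [255,255,255,255,255]
}}

```text
clock: 25.22
eef_pos: [567.6, -264.7, 73.2]
orientation: [0.037, 0.999, 0.0, -0.003]
ft_force: [0.5, -0.5, -1.0]
gripper_width: 38.9
grasp_force: 61.2
```

```bash
python3 - <<'E'
from h import *
go(563.5,-266.5,42,-4.2)
E
```

```text
at [ 567.6 -264.7   73.2] shift [ 0.0038 -0.0021  0.0312] turn [ 0.008 -0.058  0.001]
```

{"method": "carry_out", "body": {
  "translation": [
    [0.0038,-0.002,0],
    [0,0,0.02],
    [0,0,0.0115],
    [0,0,0],
    [0,0,0],
    [0,0,0],
    [0,0,-0.04],
    [0,0,-0.06],
    [0,0,-0.06],
    [0,0,-0.06],
    [0,0,0],
    [0,0,0]
  ],
  "angular": [
    [0,0,0],
    [0,0,0],
    [0,0,0],
    [0,0,0],
    [0,0,0],
    [0,0,0],
    [0,0,0],
    [0,0,0],
    [0,0,0],
    [0,0,0],
    [0,0,0],
    [0,0,0]
  ],
  "jaw": [255,255,255,255,95,95,95,95,95,95,95,95]
}}

```text
clock: 26.72
eef_pos: [563.7, -266.9, 260.9]
orientation: [0.037, 0.999, 0.0, -0.003]
ft_force: [-0.6, 0.9, 0.4]
gripper_width: 53.8
grasp_force: 0.0
```

```bash
python3 - <<'E'
from h import *
w=snap('wrist'); rects(w,42,200,amin=500,amax=900)
t=snap('top'); rects(t,34,90,roi=(200,230,290,350),amin=100,amax=1000)
go(425.8,265.5,230,10.6)
E
```

```text
px [247. 263.] area 743.0 xy 611.3 -338.1 size 224.4 4.7 ang 85.8
px [509. 235.] area 514.0 xy 603.3 -60.5 size 30.7 30.5 ang 85.1
px [161. 210.] area 511.0 xy 551.8 -411.9 size 63.2 10.1 ang -3.8
px [233. 209.] area 626.5 xy 558.3 -339.2 size 62.7 10.4 ang -4.6
px [309. 208.] area 659.5 xy 562.1 -267.2 size 63.5 10.3 ang -4.4
px [211. 147.] area 704.5 xy 499.0 -359.9 size 164.5 11.8 ang 85.0
px [265. 317.] area 366.5 xy 425.8 266.0 size 101.8 42.2 ang 10.6
px [227. 296.] area 353.5 xy 537.4 356.5 size 101.9 40.8 ang 6.5
px [284. 241.] area 183.0 xy 633.6 127.5 size 96.9 50.6 ang -21.0
px [222. 236.] area 117.5 xy 730.8 303.0 size 59.8 42.3 ang 78.1
at [ 563.1 -266.6  259.6] shift [0.1758 0.5206 0.0318] turn [ 0.028 -0.097 -2.963]
```

{"method": "carry_out", "body": {
  "translation": [
    [0,0,0],
    [0,0,0],
    [0,0,0],
    [0.0041,0.0609,0],
    [0.0041,0.0609,0],
    [0.0041,0.0609,0],
    [0.0041,0.0609,0],
    [0.0041,0.0609,0],
    [0.0041,0.0609,0],
    [0.0041,0.0609,0],
    [0.0041,0.0609,0],
    [0.0041,0.0609,0]
  ],
  "angular": [
    [0,0,-0.99],
    [0,0,-0.99],
    [0,0,-0.98],
    [0,0,0],
    [0,0,0],
    [0,0,0],
    [0,0,0],
    [0,0,0],
    [0,0,0],
    [0,0,0],
    [0,0,0],
    [0,0,0]
  ],
  "jaw": [75,75,75,75,75,75,75,75,75,75,75,75]
}}

```text
clock: 28.32
eef_pos: [426.1, 266.4, 261.3]
orientation: [-0.092, 0.996, 0.0, -0.004]
ft_force: [1.0, 0.4, -0.2]
gripper_width: 60.1
grasp_force: 0.0
```

{"method": "carry_out", "body": {
  "translation": [
    [0,0,0.05],
    [0,0,0.05],
    [0,0,0],
    [0,0,0]
  ],
  "angular": [
    [0,0,0],
    [0,0,0],
    [0,0,0],
    [0,0,0]
  ],
  "jaw": [75,75,75,75]
}}

```text
clock: 28.82
eef_pos: [427.0, 265.7, 163.2]
orientation: [-0.092, 0.996, 0.001, -0.003]
ft_force: [0.4, -0.8, 1.1]
gripper_width: 60.5
grasp_force: 0.0
```

```bash
python3 - <<'E'
from h import *
w=snap('wrist'); rects(w,36,150,amin=400,amax=9000,roi=(200,100,640,330)); 
go(425.8,265.5,34,10.6)
E
```

```text
px [309. 254.] area 4370.5 xy 440.0 267.9 size 63.8 38.3 ang 10.8
px [596. 171.] area 651.5 xy 327.9 487.8 size 30.2 29.6 ang 88.5
at [427.5 265.9 163.9] shift [ 0.0013 -0.0005  0.1299] turn [ 0.035 -0.039 -0.006]
```

Aligned with the module; descend, grip, lift.

{"method": "carry_out", "body": {
  "translation": [
    [0.001,0,0.05],
    [0,0,0.05],
    [0,0,0.029],
    [0,0,0],
    [0,0,0],
    [0,0,0],
    [0,0,0],
    [0,0,-0.03],
    [0,0,-0.05],
    [0,0,-0.05],
    [0,0,-0.02],
    [0,0,0]
  ],
  "angular": [
    [0,0,0],
    [0,0,0],
    [0,0,0],
    [0,0,0],
    [0,0,0],
    [0,0,0],
    [0,0,0],
    [0,0,0],
    [0,0,0],
    [0,0,0],
    [0,0,0],
    [0,0,0]
  ],
  "jaw": [75,75,75,75,255,255,255,255,255,255,255,255]
}}

```text
clock: 30.38
eef_pos: [426.9, 265.3, 185.9]
orientation: [-0.092, 0.996, 0.002, -0.0]
ft_force: [-0.2, -0.3, -2.4]
gripper_width: 39.1
grasp_force: 61.7
```

```bash
python3 - <<'E'
from h import *
go(601.2,78.8,180,-1.2)
E
```

```text
at [426.9 265.3 185.9] shift [-0.1373 -0.2152  0.0051] turn [ 0.036 -0.011  2.347]
```

{"method": "carry_out", "body": {
  "translation": [
    [0,0,0],
    [0,0,0],
    [0,0,0],
    [-0.0356,-0.0366,0],
    [-0.0356,-0.0366,0],
    [-0.0356,-0.0366,0],
    [-0.0356,-0.0366,0],
    [-0.0356,-0.0366,0],
    [0,0,0],
    [0,0,0.04],
    [0,0,0],
    [0,0,0]
  ],
  "angular": [
    [0,0,0.78],
    [0,0,0.78],
    [0,0,0.78],
    [0,0,0],
    [0,0,0],
    [0,0,0],
    [0,0,0],
    [0,0,0],
    [0,0,0],
    [0,0,0],
    [0,0,0],
    [0,0,0]
  ],
  "jaw": [255,255,255,255,255,255,255,255,255,255,255,255]
}}

```text
clock: 31.88
eef_pos: [599.7, 79.4, 142.8]
orientation: [0.009, 1.0, 0.001, -0.003]
ft_force: [0.5, 0.1, -2.3]
gripper_width: 39.1
grasp_force: 61.4
```

```bash
python3 - <<'E'
from h import *
w=snap('wrist','w8.png')
go(601.2,78.8,57,-1.2)
E
```

```text
at [600.3  79.4 143.4] shift [-0.0013 -0.0007  0.0864] turn [ 0.014 -0.051  0.027]
```

View pics/w8.png

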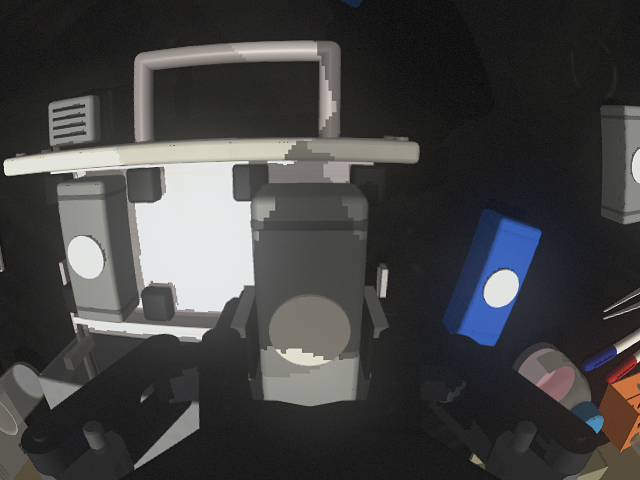

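Module is centred between blocks (250,182) and (368,180). Lower and release.

{"method": "carry_out", "body": {
  "translation": [
    [-0.001,-0.0005,0.03],
    [0,0,0.03],
    [0,0,0.018],
    [0,0,0.008],
    [0,0,0],
    [0,0,0],
    [0,0,0],
    [0,0,-0.04],
    [0,0,-0.06],
    [0,0,-0.06],
    [0,0,-0.04],
    [0,0,0]
  ],
  "angular": [
    [0,0,0],
    [0,0,0],
    [0,0,0],
    [0,0,0],
    [0,0,0],
    [0,0,0],
    [0,0,0],
    [0,0,0],
    [0,0,0],
    [0,0,0],
    [0,0,0],
    [0,0,0]
  ],
  "jaw": [255,255,255,255,255,95,95,95,95,95,95,95]
}}

```text
clock: 33.42
eef_pos: [603.6, 78.8, 260.6]
orientation: [0.01, 1.0, 0.001, 0.001]
ft_force: [-0.2, -0.2, -1.0]
gripper_width: 53.4
grasp_force: 0.0
```

```bash
python3 - <<'E'
from h import *
w=snap('wrist'); rects(w,58,200,amin=300,amax=900)
t=snap('top'); rects(t,34,90,roi=(200,230,290,350),amin=100,amax=1000)
go(537.2,356.2,230,6.7)
E
```

```text
px [  9. 414.] area 589.5 xy 940.2 -424.9 size 162.3 58.0 ang -32.9
px [448. 236.] area 540.0 xy 628.7 209.4 size 27.5 25.9 ang 5.8
px [151. 212.] area 640.0 xy 600.0 -69.6 size 29.8 28.5 ang -8.0
px [308. 208.] area 848.0 xy 600.9 77.8 size 29.1 29.0 ang 43.6
px [626. 207.] area 881.5 xy 600.2 451.6 size 83.3 54.2 ang 14.2
px [339. 212.] area 840.0 xy 606.5 105.8 size 76.7 14.0 ang -2.7
px [ 51. 180.] area 656.0 xy 560.8 -187.2 size 56.2 21.5 ang -3.5
px [564. 146.] area 381.5 xy 536.7 338.2 size 26.7 25.7 ang -85.4
px [227. 296.] area 352.5 xy 537.4 356.5 size 101.9 40.8 ang 6.5
px [224. 236.] area 113.0 xy 730.6 297.7 size 47.2 41.8 ang 70.3
at [601.4  77.8 256.6] shift [0.0695 0.2771 0.0271] turn [ 0.008 -0.059 -1.565]
```

{"method": "carry_out", "body": {
  "translation": [
    [0,0,0],
    [0,0,0],
    [0.0062,0.0568,0],
    [0.0062,0.0568,0],
    [0.0062,0.0568,0],
    [0.0062,0.0568,0],
    [0.0062,0.0568,0],
    [0,0,0.05],
    [0,0,0.05],
    [0,0,0],
    [0,0,0]
  ],
  "angular": [
    [0,0,-0.785],
    [0,0,-0.78],
    [0,0,0],
    [0,0,0],
    [0,0,0],
    [0,0,0],
    [0,0,0],
    [0,0,0],
    [0,0,0],
    [0,0,0],
    [0,0,0]
  ],
  "jaw": [75,75,75,75,75,75,75,75,75,75,75]
}}

```text
clock: 34.9
eef_pos: [537.4, 357.1, 157.8]
orientation: [-0.058, 0.998, 0.001, -0.003]
ft_force: [-0.4, -0.3, 1.5]
gripper_width: 60.1
grasp_force: 0.0
```

```bash
python3 - <<'E'
from h import *
w=snap('wrist'); rects(w,36,150,amin=400,amax=9000,roi=(220,100,400,330)); 
go(537,356.2,34,6.7)
E
```

```text
px [309. 254.] area 4764.0 xy 550.2 357.9 size 67.7 38.3 ang 7.0
at [538.  357.5 158.8] shift [ 0.0007 -0.0016  0.1248] turn [ 0.039 -0.036 -0.002]
```

{"method": "carry_out", "body": {
  "translation": [
    [0.0005,-0.001,0.05],
    [0,0,0.05],
    [0,0,0.0245],
    [0,0,0],
    [0,0,0],
    [0,0,0],
    [0,0,0],
    [0,0,-0.03],
    [0,0,-0.05],
    [0,0,-0.05],
    [0,0,-0.02],
    [0,0,0]
  ],
  "angular": [
    [0,0,0],
    [0,0,0],
    [0,0,0],
    [0,0,0],
    [0,0,0],
    [0,0,0],
    [0,0,0],
    [0,0,0],
    [0,0,0],
    [0,0,0],
    [0,0,0],
    [0,0,0]
  ],
  "jaw": [75,75,75,75,255,255,255,255,255,255,255,255]
}}

```text
clock: 36.45
eef_pos: [537.5, 355.7, 184.0]
orientation: [-0.058, 0.998, 0.001, -0.001]
ft_force: [-0.3, -0.8, -2.2]
gripper_width: 38.4
grasp_force: 61.7
```

```bash
python3 - <<'E'
from h import *
go(600,4.5,180,-1.2)
E
```

```text
at [537.5 355.7 184. ] shift [-0.0212 -0.3561  0.003 ] turn [ 0.026 -0.034  1.578]
```

{"method": "carry_out", "body": {
  "translation": [
    [0,0,0],
    [0,0,0],
    [-0.01,-0.05,0],
    [-0.01,-0.05,0],
    [-0.01,-0.05,0],
    [-0.01,-0.05,0],
    [-0.01,-0.05,0],
    [-0.01,-0.05,0],
    [-0.01,-0.05,0],
    [0,0,0.04],
    [0,0,0],
    [0,0,0]
  ],
  "angular": [
    [0,0,0.79],
    [0,0,0.79],
    [0,0,0],
    [0,0,0],
    [0,0,0],
    [0,0,0],
    [0,0,0],
    [0,0,0],
    [0,0,0],
    [0,0,0],
    [0,0,0],
    [0,0,0]
  ],
  "jaw": [255,255,255,255,255,255,255,255,255,255,255,255]
}}

```text
clock: 37.95
eef_pos: [598.9, 5.6, 141.6]
orientation: [0.009, 1.0, 0.001, -0.003]
ft_force: [1.1, 0.1, -1.5]
gripper_width: 38.8
grasp_force: 61.5
```

```bash
python3 - <<'E'
from h import *
w=snap('wrist','w9.png'); print(w['obs']['gripper_width'])
go(600,4.5,57,-1.2)
E
```

```text
38.7960582620176
at [599.6   5.7 142.4] shift [-0.0009 -0.0014  0.0854] turn [ 0.02  -0.059  0.026]
```

{"method": "carry_out", "body": {
  "translation": [
    [-0.001,-0.0012,0.03],
    [0,0,0.03],
    [0,0,0.017],
    [0,0,0.008],
    [0,0,0],
    [0,0,0],
    [0,0,0],
    [0,0,-0.04],
    [0,0,-0.06],
    [0,0,-0.06],
    [0,0,-0.04],
    [0,0,0]
  ],
  "angular": [
    [0,0,0],
    [0,0,0],
    [0,0,0],
    [0,0,0],
    [0,0,0],
    [0,0,0],
    [0,0,0],
    [0,0,0],
    [0,0,0],
    [0,0,0],
    [0,0,0],
    [0,0,0]
  ],
  "jaw": [255,255,255,255,255,95,95,95,95,95,95,95]
}}

```text
clock: 39.5
eef_pos: [603.0, 3.3, 261.0]
orientation: [0.011, 1.0, 0.001, 0.001]
ft_force: [0.4, 0.5, -1.3]
gripper_width: 53.7
grasp_force: 0.0
```

{"method": "carry_out", "body": {
  "translation": [
    [0.05,0,-0.03],
    [0.05,-0.03,0],
    [0,0,0],
    [0,0,0]
  ],
  "angular": [
    [0,0,0],
    [0,0,0],
    [0,0,0],
    [0,0,0]
  ],
  "jaw": [255,255,255,255]
}}

```text
clock: 40.0
eef_pos: [500.8, -25.3, 287.3]
orientation: [0.011, 1.0, 0.0, -0.003]
ft_force: [0.3, 1.0, 0.7]
gripper_width: 0.1
grasp_force: 0.0
```

```bash
python3 - <<'E'
from h import *
w=snap('wrist','w10.png'); rects(w,58,190,amin=300,amax=1200,roi=(150,100,500,350)); rects(w,42,190,amin=300,amax=1200,roi=(0,100,200,300))
print(w['obs']['eef_pos'])
E
```

```text
px [257. 215.] area 923.5 xy 507.7 -76.9 size 35.4 26.8 ang 88.6
px [ 56. 258.] area 1172.0 xy 557.4 -340.4 size 74.5 41.7 ang -4.9
px [ 18. 254.] area 494.0 xy 551.4 -409.5 size 74.8 34.3 ang -3.8
px [139. 253.] area 966.5 xy 552.0 -214.2 size 79.7 28.2 ang -4.1
px [ 71. 210.] area 567.5 xy 496.4 -317.7 size 225.8 8.5 ang 85.9
[500.76002404 -25.33985316 287.25087199]
```

View pics/w10.png

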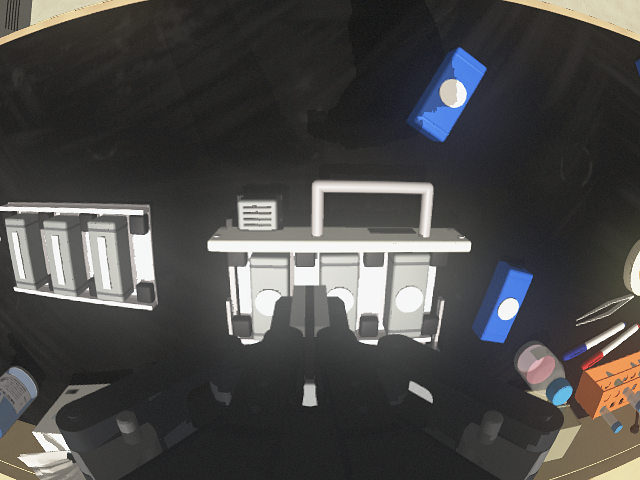

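All six sit in place: discs at (267,303), (340,300), (410,298) in the chassis and three bars in the tray. The pad at (258,214) gives world (510,-79). Move over the pad.

{"method": "carry_out", "body": {
  "translation": [
    [-0.006,-0.0265,0.03],
    [-0.0055,-0.027,0.05],
    [0,0,0.06],
    [0,0,0.05],
    [0,0,0],
    [0,0,0]
  ],
  "angular": [
    [0,0,0],
    [0,0,0],
    [0,0,0],
    [0,0,0],
    [0,0,0],
    [0,0,0]
  ],
  "jaw": [255,255,255,255,255,255]
}}

```text
clock: 40.8
eef_pos: [511.5, -77.8, 98.4]
orientation: [0.01, 1.0, 0.001, -0.002]
ft_force: [-0.5, -0.1, 0.1]
gripper_width: 0.3
grasp_force: 0.0
```

```bash
python3 - <<'E'
from h import *
w=snap('wrist','w11.png'); go(513,-79,75,-1.2)
E
```

```text
at [511.8 -78.1  99.1] shift [-0.0012 -0.0009  0.0241] turn [ 0.011 -0.021  0.008]
```

View pics/w11.png

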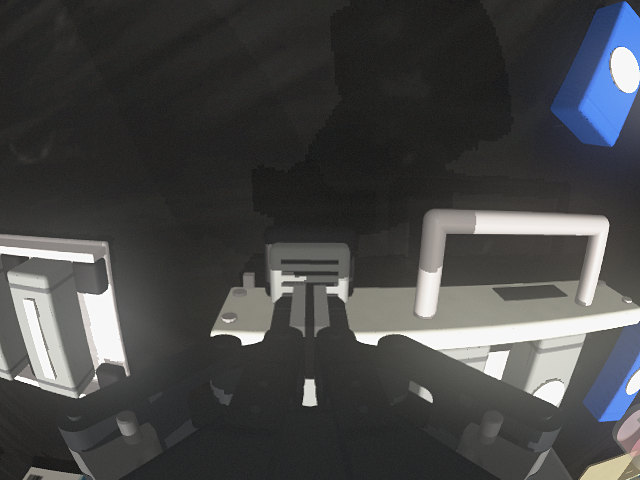

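Fingers stand over the pad at (310,265), centred in y. Press down.

{"method": "carry_out", "body": {
  "translation": [
    [0,0,0.02],
    [0,0,0.01],
    [0,0,0.005],
    [0,0,0.003],
    [0,0,0]
  ],
  "angular": [
    [0,0,0],
    [0,0,0],
    [0,0,0],
    [0,0,0],
    [0,0,0]
  ],
  "jaw": [255,255,255,255,255]
}}

```text
clock: 41.48
eef_pos: [511.1, -78.8, 60.9]
orientation: [0.01, 1.0, 0.0, -0.001]
ft_force: [1.0, -1.5, 10.8]
gripper_width: -0.1
grasp_force: 4.9
```

{"method": "carry_out", "body": {
  "translation": [
    [-0.005,0,0],
    [-0.005,0,0],
    [-0.008,0,0],
    [-0.01,0,0],
    [-0.01,0,0],
    [-0.01,0,0],
    [-0.01,0,0],
    [0,0,0]
  ],
  "angular": [
    [0,0,0],
    [0,0,0],
    [0,0,0],
    [0,0,0],
    [0,0,0],
    [0,0,0],
    [0,0,0],
    [0,0,0]
  ],
  "jaw": [255,255,255,255,255,255,255,255]
}}

```text
clock: 42.48
eef_pos: [570.1, -80.3, 61.0]
orientation: [0.011, 1.0, 0.0, -0.0]
ft_force: [1.0, -1.4, 9.3]
gripper_width: 0.0
grasp_force: 4.7
```

{"method": "carry_out", "body": {
  "translation": [
    [-0.01,0,0],
    [-0.01,0,0],
    [-0.01,0,0],
    [-0.01,0,0],
    [-0.01,0,0],
    [-0.01,0,0],
    [-0.01,0,0],
    [-0.01,0,0],
    [-0.008,0,0],
    [-0.004,0,0],
    [0,0,0],
    [0,0,0]
  ],
  "angular": [
    [0,0,0],
    [0,0,0],
    [0,0,0],
    [0,0,0],
    [0,0,0],
    [0,0,0],
    [0,0,0],
    [0,0,0],
    [0,0,0],
    [0,0,0],
    [0,0,0],
    [0,0,0]
  ],
  "jaw": [255,255,255,255,255,255,255,255,255,255,255,255]
}}

```text
clock: 43.98
eef_pos: [658.6, -82.7, 60.9]
orientation: [0.011, 1.0, -0.001, -0.004]
ft_force: [-6.2, -2.2, 15.1]
gripper_width: 0.1
grasp_force: 7.7
```

{"method": "carry_out", "body": {
  "translation": [
    [-0.003,0,0],
    [-0.003,0,0],
    [0,0,0]
  ],
  "angular": [
    [0,0,0],
    [0,0,0],
    [0,0,0]
  ],
  "jaw": [255,255,255]
}}

```text
clock: 44.35
eef_pos: [659.2, -82.7, 60.6]
orientation: [0.011, 1.0, -0.001, -0.01]
ft_force: [-18.1, -1.1, 26.0]
gripper_width: -0.1
grasp_force: 13.0
```

{"method": "carry_out", "body": {
  "translation": [
    [0.01,0,-0.01],
    [0.01,0,-0.05],
    [0.05,0,-0.06],
    [0.05,0,-0.06],
    [0.05,-0.03,-0.06],
    [0,0,0],
    [0,0,0]
  ],
  "angular": [
    [0,0,0],
    [0,0,0],
    [0,0,0],
    [0,0,0],
    [0,0,0],
    [0,0,0],
    [0,0,0]
  ],
  "jaw": [255,255,255,255,255,255,255]
}}

```text
clock: 45.22
eef_pos: [529.0, -101.5, 260.0]
orientation: [0.011, 1.0, 0.001, -0.003]
ft_force: [0.0, -0.2, -0.3]
gripper_width: -0.2
grasp_force: 0.0
```

```bash
python3 - <<'E'
from h import *
w=snap('wrist','w12.png'); t=snap('top','t2.png'); a=cv2.imread('pics/top0.png').astype(int); b=cv2.imread('pics/t2.png').astype(int)
roi=np.s_[150:245,240:350]; print('diff vs start',np.abs(a-b).max(2)[roi].mean(), (np.abs(a-b).max(2)[roi]>40).sum())
g=lambda n:cv2.resize(cv2.imread('pics/'+n)[150:250,240:350],None,fx=3.5,fy=3.5,interpolation=cv2.INTER_CUBIC)
cv2.imwrite('pics/c.png',np.vstack([np.hstack([g('top0.png'),g('t2.png')])]))
cv2.imwrite('pics/d.png',np.vstack([np.hstack([g('top0.png'),g('t2.png')])[:, :640], cv2.imread('pics/w12.png')[220:450]]))
E
```

```text
diff vs start 2.945741626794258 42
```

View pics/d.png

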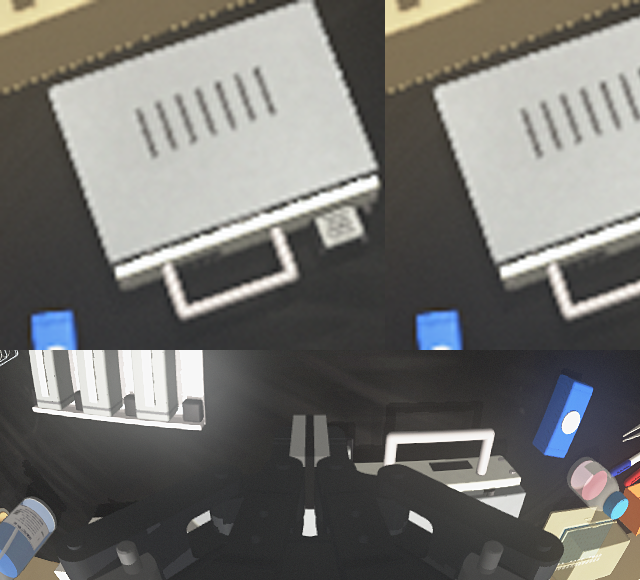

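The chassis looks identical to its starting position. I'll check the handle shift to sub-pixel.

```bash
python3 - <<'E'
from h import *
a,b=[cv2.imread('pics/'+n,0).astype(np.float32) for n in('top0.png','t2.png')]
for n,(x0,y0,x1,y1) in dict(handle=(284,216,332,244),pad=(328,204,348,224),roof=(262,160,340,200)).items():
    print(n,cv2.phaseCorrelate(a[y0:y1,x0:x1],b[y0:y1,x0:x1],cv2.createHanningWindow((x1-x0,y1-y0),cv2.CV_32F)))
E
```

```text
handle ((0.055535169139858453, 0.0023937859293639008), 0.9957709941599104)
pad ((0.2555572476222494, 0.26541383347462144), 0.9978354999423027)
roof ((0.01676269713199474, -0.03874093396072453), 0.9613259191811084)
```

The handle shift is about 0.06 px (0.2 mm) from the fully-home start, and the arm is clear. Handing in.

```bash
python3 -c "
from workcell import manip
print(manip.hand_in())"
```

```text
the job is handed in; nothing more can be done
None
```

The job is handed in (no verdict was returned): round-tag modules went in the chassis nests, bar-tag modules in the reject tray, the chassis is home to about 0.2 mm with the arm clear, and I never touched the beaker or bottle.

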